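# File the tissue cassettes behind the wax pots

### The job

File every cassette that lies in the chute's tray: first clear the drawer's path by sliding the two lidded pots along the bench, never lifting or tipping them, one into each outer ring, then pull the filing drawer out to its stop and seat each cassette flat and square in a pocket of its own. Then push the drawer fully shut and slide the pots back the same way, one into each of the two inner rings. Leave everything else where it stands.

Things in the scene. Friction and masses are not known exactly. Their poses are not given: they have to be found in the camera images.
- pot_a_mid (a point): centre (30 mm above its foot) of a lidded stainless pot: upright cylinder of 56 mm diameter and 60 mm tall (59 mm diameter at the lid's edge, the top 4 mm) with a black knob of 18 mm diameter, 16 mm tall, on the lid; about 350 g; the two pots are alike and start standing in or close to the two inner rings.
- pot_b_mid (a point): centre (30 mm above its foot) of a lidded stainless pot: upright cylinder of 56 mm diameter and 60 mm tall (59 mm diameter at the lid's edge, the top 4 mm) with a black knob of 18 mm diameter, 16 mm tall, on the lid; about 350 g; the two pots are alike and start standing in or close to the two inner rings.
- cass_0_mid (a point): centre (half-way up) of a violet plastic tissue cassette, a solid block 70 mm long (its own x) by 48 mm wide (y) by 22 mm tall (z), about 60 g, lying flat in the chute's steel tray, whose floor is 4 mm thick and whose walls stand 13 mm above the bench; None if absent. One to three cassettes are present.
- cass_1_mid (a point): centre (half-way up) of a violet plastic tissue cassette, a solid block 70 mm long (its own x) by 48 mm wide (y) by 22 mm tall (z), about 60 g, lying flat in the chute's steel tray, whose floor is 4 mm thick and whose walls stand 13 mm above the bench; None if absent. One to three cassettes are present.
- cass_2_mid (a point): centre (half-way up) of a violet plastic tissue cassette, a solid block 70 mm long (its own x) by 48 mm wide (y) by 22 mm tall (z), about 60 g, lying flat in the chute's steel tray, whose floor is 4 mm thick and whose walls stand 13 mm above the bench; None if absent. One to three cassettes are present.
- ring_rest_left (a point): centre, on the bench surface (z 0), of a white ring of 82 mm outer and 76 mm inner diameter marked on the flush dark strip in front of the filing drawer; the axes are the cabinet's. Outer ring at the +y end, clear of the drawer's path.
- ring_home_left (a point): centre, on the bench surface (z 0), of a white ring of 82 mm outer and 76 mm inner diameter marked on the flush dark strip in front of the filing drawer; the axes are the cabinet's. Inner ring on the +y side, in the drawer's path. The four ring centres lie on one line parallel to the cabinet front, 140 mm before it, at 205, 60, -60 and -205 mm from the drawer's middle.
- ring_home_right (a point): centre, on the bench surface (z 0), of a white ring of 82 mm outer and 76 mm inner diameter marked on the flush dark strip in front of the filing drawer; the axes are the cabinet's. Inner ring on the -y side, in the drawer's path.
- ring_rest_right (a point): centre, on the bench surface (z 0), of a white ring of 82 mm outer and 76 mm inner diameter marked on the flush dark strip in front of the filing drawer; the axes are the cabinet's. Outer ring at the -y end, clear of the drawer's path.
- drawer (a joint): how far the drawer of the low grey cabinet (264 mm wide, 80 mm tall, 260 mm deep) is out, m: 0 shut, 0.12 at its stop. It slides along the cabinet's -x, towards the robot, with about 1.5 N of friction and stays where it is left; at the start it may stand up to 12 mm open. Its front panel is 12 mm thick and reaches 72 mm above the bench.
- drawer_handle (a point): middle of the drawer's level steel bar handle: bar of 12 mm diameter, 100 mm long along the cabinet's y, its axis 48 mm above the bench and 38 mm before the front panel's outer face (32 mm free gap behind the bar), nothing above it. Moves with the drawer; its axes are the cabinet's (x points into the cabinet, the drawer opens along -x).
- pocket_0 (a point): centre of the floor of a rectangular pocket in the drawer's grey insert, 14 mm above the bench: 76 mm along the cabinet's x by 53 mm along y and 7 mm deep, open above, so a seated cassette stands 15 mm proud and its centre lies 11 mm above this point. Pockets are 78 mm apart along y (+y side); solid flat ribs between them. Moves with the drawer; under the cabinet's top until the drawer is out; its axes are the cabinet's.
- pocket_1 (a point): centre of the floor of a rectangular pocket in the drawer's grey insert, 14 mm above the bench: 76 mm along the cabinet's x by 53 mm along y and 7 mm deep, open above, so a seated cassette stands 15 mm proud and its centre lies 11 mm above this point. Pockets are 78 mm apart along y (middle); solid flat ribs between them. Moves with the drawer; under the cabinet's top until the drawer is out; its axes are the cabinet's.
- pocket_2 (a point): centre of the floor of a rectangular pocket in the drawer's grey insert, 14 mm above the bench: 76 mm along the cabinet's x by 53 mm along y and 7 mm deep, open above, so a seated cassette stands 15 mm proud and its centre lies 11 mm above this point. Pockets are 78 mm apart along y (-y side); solid flat ribs between them. Moves with the drawer; under the cabinet's top until the drawer is out; its axes are the cabinet's.
- jar_mid (a point): centre of a brown glass jar, 66 mm diameter, 100 mm tall (bystander, to be left where it is)
- clipbox_mid (a point): centre of a white plastic slide clip box, 90 x 120 x 35 mm (bystander, to be left where it is)
- mould_mid (a point): centre of a stainless base mould, open tray 75 x 55 x 14 mm, on the cabinet's top (bystander, to be left where it is)
- flask_mid (a point): centre of a white plastic bottle, 60 mm diameter, 150 mm tall (bystander, to be left where it is)
- pot_a: the same thing as pot_a_mid; origin at the centre of its underside
- pot_b: the same thing as pot_b_mid; origin at the centre of its underside
- cass_0: the same thing as cass_0_mid; origin at the centre of its underside
- cass_1: the same thing as cass_1_mid; origin at the centre of its underside
- cass_2: the same thing as cass_2_mid; origin at the centre of its underside

How it is judged:
By the outcome, as a careful person would: the job done as asked, in the order asked, and still so for the second after the job is handed in, with the robot touching nothing.
Of cass_0, cass_1, cass_2 only 1 to 3 are there at a start; the rules pass over those that are not, and their reading is None.
At some moment in a run one of pot_a, pot_b may be knocked a few centimetres aside while the robot is not near it.
Once in a run the grip may slacken for a moment while it holds something.
It also fails if it takes over 210 s, if anything falls off the work surface, if the arm or the gripper's body presses on something with over 40 N, if the wrist force passes 120 N, or if a joint passes its speed limit or range.

### The arm

A 7-joint arm with a two-finger parallel gripper is mounted at the origin on the work surface. World frame = base frame: x ahead of the robot, y to its left, z up, the work surface at z = 0. Lengths are in m, angles in rad, forces in N, time in s.
With the tool pointing down it reaches from about 0.425 to 0.925 m from the base axis. Payload 6.8 kg.
Tool frame: the origin (TCP) lies at the centre of the arm's flange, where the gripper is bolted on; the fingertips stand 173 mm ahead of it and the grasp point (between the pads) lies 155 mm ahead of it; z points along the fingers, x is the direction in which the jaws open and shut, and the axes are right-handed (so a half turn about z gives the same grasp; the last joint's range is limited). The gripper opens to 85 mm and grips with 20 to 120 N. Pads are 22 mm wide; open, the fingers measure 114 mm over their backs; the gripper's body (76 mm by 85 mm) begins 54 mm behind the grasp point. The pads swing forward as they close: fully open they stand 13 mm farther back than shut.
Start: joints at [-1.231, 0.477, 0.022, 1.555, -0.011, 1.109, -0.083], TCP at [0.292, 0.608, 0.405] pointing down, gripper open.
Joint ranges: [-2.96, 2.96], [-0.34, 2.1], [-1.41, 1.46], [0.24, 2.44], [-1.37, 4.51], [0.17, 1.92], [-2.96, 2.96]. Speed limits (rad/s): [2.39, 2.39, 3.14, 3.14, 3.14, 3.14, 3.14].

### API

Orientations are given as a unit quaternion [x, y, z, w].
In Python, from rig import r gives the robot as it stands.
- The arm moves only by the shell command python3 -m crank 'ROWS' [FORCE]. ROWS is JSON, a list of rows, each a list of 5 numbers: the shift along the world's x, y, z in m, then the turn about the world's z in rad, then the opening, from 0 (shut) to 1 (fully open). In form: [[dx, dy, dz, roll, gripper], ...]. A call has 1 to 12 rows; each row shifts and turns the commanded pose from where the row before left it; what a row does not reach is not made up. A row lasts 1/12 s, in which the tool goes at most 41.7 mm and 7.16 degrees, less where a joint would pass 70% of its speed; a pose out of reach is approached as far as the arm can. A call with a gripper value outside its range is refused whole. The fingers move at their own pace and stop on an object; FORCE is the grip in N (left out, the last holds). Time passes only in rows, so rows that do not move let the fingers close. It gives the time, the measured TCP pose, the force and the opening at its end, in the units of the state.
- r.read_state(): the state, without advancing time (a new reading comes with each control period).
- r.camera(name): name is "scene" or "top" or "wrist"; returns the picture (480x640x3 uint8, red, green, blue); there is no depth.
- r.camera_params(name): a dict with "vfov" (degrees; the focal length in pixels is half the picture's height over the tangent of half this angle, whatever the lens; pixels are square), "cx", "cy" (the principal point, pixels), "R" (3x3) and "t" (3): a world point X has camera coordinates R X + t. Camera axes: x right, y down, z forward; pixel columns grow to the right and rows downward; lengths in m; the calibration is good to about 2 mm. A picture is of the moment at which its call begins: read the wrist's pose just before it. camera_params takes no time and is no camera call; for the wrist camera it gives the pose at the moment of the call.
- r.sign_off(): hands the job in, once; it reports no verdict.
Trained networks look in the newest picture that a camera, given by its name, has taken for a name from the list of things; names that differ only in an ending like _2 or _b are one class to them, and where a whole thing is asked for, a point or a joint stands for the part that bears it (a point fixed in the world has none). Each returns a list of dicts, best first, with "conf" (0 to 1); they miss things now and then, are a little off and sometimes report something else, mostly with a low value. They report only what shows in the picture. A call takes as long as a camera call.
- r.recognise(label, camera): "centre" ([x, y, z] in m, in world coordinates, good to about 4 mm: the middle of the surface that is visible of it).
- r.spot_point(label, camera): "centre" ([x, y, z] in m, in world coordinates, good to about 4 mm: a listed point, or the origin of a listed thing).
The state is a dict: "t": time; "q": joint angles; "joint_vel": joint speeds; "joint_efforts": joint torques, N m; "position": TCP position; "ee_rot": TCP orientation; "wrist_force": force on the tool from outside, world axes, zero at the start; "ft_torque": the same for the moment, N m; "grip_width": opening from 0.0 (shut) to 1.0 (fully open).
Only numpy, scipy, OpenCV 4.12 (cv2) and the standard library are available. Lean on these libraries where they do the work, as an engineer would, in place of code of your own. Each camera call takes 0.05 s, during which the arm holds its last target. There are 200 camera calls.

## Working session

There is one attempt and no reset: what is moved stays moved. The work goes in short steps, Python scripts to look and compute and a shell command to move; the robot and the scene stay as the last step left them, time stands still between calls to the robot, and variables do not carry over. Pictures are saved under pics/ and viewed, about 12 in all and at most 16, crops included, and the job is handed in when it is done.

```bash
ls; mkdir -p pics
cat > h.py <<'E'
from rig import r
import numpy as np, cv2
def snap(cam,name):
    im=r.camera(cam); cv2.imwrite(f'pics/{name}.png',im[:,:,::-1]); return im
def pix(cam,uv,z,P=None):
    P=P or r.camera_params(cam); f=240/np.tan(np.radians(P['vfov'])/2)
    R=np.array(P['R']);t=np.array(P['t']); d=R.T@np.array([(uv[0]-P['cx'])/f,(uv[1]-P['cy'])/f,1]); c=-R.T@t
    return c+d*(z-c[2])/d[2]
def proj(cam,X,P=None):
    P=P or r.camera_params(cam); f=240/np.tan(np.radians(P['vfov'])/2)
    x=np.array(P['R'])@np.array(X)+np.array(P['t']); return np.array([P['cx']+f*x[0]/x[2],P['cy']+f*x[1]/x[2]])
def net(lab,cam,fn='spot_point',n=3):
    L=getattr(r,fn)(lab,cam)
    for d in L[:n]: print(lab,cam,np.round(d['centre'],4),round(d['conf'],2),{k:v for k,v in d.items() if k not in('centre','conf')})
    return L
E
python3 - <<'E'
from h import *
s=r.read_state(); print({k:np.round(v,3) for k,v in s.items()})
snap('top','top0'); snap('scene','scene0')
for l in ['pot_a','cass_0','drawer_handle','pocket_0','ring_rest_left','ring_home_left','ring_home_right','ring_rest_right','jar_mid','flask_mid','clipbox_mid','mould_mid']: net(l,'top')
print(r.camera_params('top'))
E
```

```text
pics
{'t': np.float64(0.0), 'q': array([-1.231,  0.478,  0.022,  1.556, -0.011,  1.109, -0.083]), 'joint_vel': array([ 0.001, -0.   ,  0.   , -0.   ,  0.   ,  0.   ,  0.001]), 'joint_efforts': array([-0.0000e+00, -5.9646e+01,  1.6080e+00, -2.8118e+01,  1.3000e-02,
        1.0000e-02, -0.0000e+00]), 'position': array([0.292, 0.608, 0.404]), 'ee_rot': array([ 0.846,  0.532, -0.001,  0.001]), 'wrist_force': array([-0.577,  0.723,  0.374]), 'ft_torque': array([-0.004, -0.057, -0.026]), 'grip_width': np.float64(0.999)}
pot_a top [ 0.4831 -0.1026 -0.002 ] 0.7 {}
pot_a top [ 0.4886 -0.2036  0.0039] 0.6 {}
pot_a top [ 0.5914 -0.4236  0.0528] 0.51 {}
cass_0 top [0.6064 0.3003 0.0066] 0.96 {}
cass_0 top [0.4919 0.3346 0.0085] 0.82 {}
cass_0 top [ 0.4815 -0.0998  0.0319] 0.6 {}
drawer_handle top [ 0.5709 -0.1485  0.0493] 0.85 {}
drawer_handle top [ 0.4999 -0.3573  0.0041] 0.25 {}
pocket_0 top [ 4.989e-01 -3.565e-01  1.000e-04] 0.23 {}
ring_rest_left top [0.4648 0.051  0.0012] 0.73 {}
ring_rest_left top [0.6057 0.2997 0.0044] 0.22 {}
ring_home_left top [ 4.776e-01 -9.170e-02 -2.000e-04] 0.65 {}
ring_home_right top [ 0.4834 -0.2102  0.0014] 0.62 {}
ring_rest_right top [ 4.988e-01 -3.582e-01 -1.000e-04] 0.96 {}
jar_mid top [ 0.5918 -0.4243  0.0513] 0.84 {}
flask_mid top [0.7063 0.1171 0.0741] 0.81 {}
clipbox_mid top [0.3576 0.2996 0.0216] 0.79 {}
mould_mid top [ 0.7117 -0.1178  0.0859] 0.73 {}
mould_mid top [ 0.4781 -0.0923 -0.0013] 0.52 {}
{'vfov': 55.52955563355243, 'cx': 316.00415409036793, 'cy': 244.17044592370854, 'R': array([[-0.02346583, -0.99902026,  0.03752178],
       [-0.99057646,  0.01816891, -0.1357504 ],
       [ 0.13493567, -0.04035369, -0.9900323 ]]), 't': array([-0.03895509,  0.53714793,  0.90057263])}
```

View pics/top0.png

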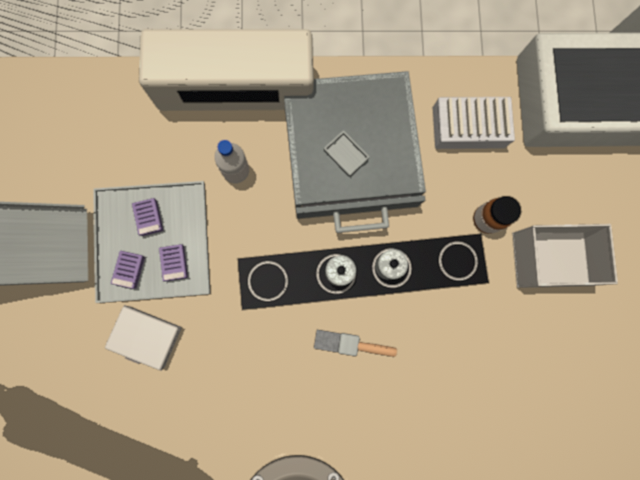

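View pics/scene0.png

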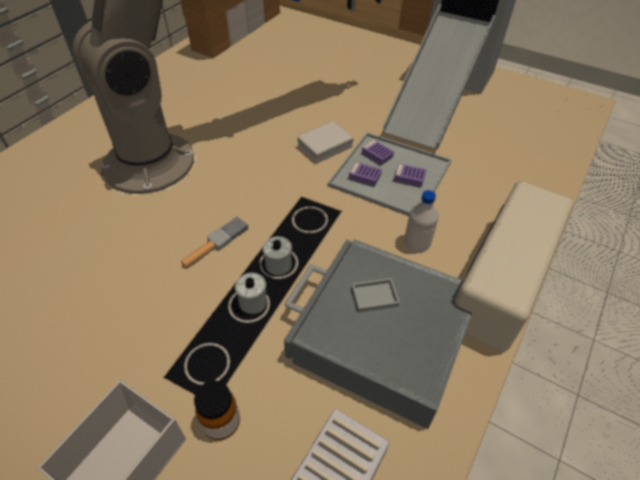

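```bash
cat >> h.py <<'E'
from scipy.optimize import minimize
OFF=[.205,.06,-.06,-.205]
def fitrings(im,x0,cam='top'):
    g=cv2.GaussianBlur(im.max(2).astype(np.float32),(0,0),0.8); P=r.camera_params(cam); a=np.linspace(0,2*np.pi,120)
    def c(p,rad):
        e=[];
        for o in OFF:
            for t in a:
                e.append(proj(cam,[p[0]-np.sin(p[2])*o+rad*np.cos(t),p[1]+np.cos(p[2])*o+rad*np.sin(t),0],P))
        e=np.array(e,np.float32); return cv2.remap(g,e[:,0:1],e[:,1:2],cv2.INTER_LINEAR).mean()
    s=minimize(lambda p:-c(p,.0395)+.5*c(p,.033)+.5*c(p,.045),x0,method='Nelder-Mead',options=dict(initial_simplex=np.array([x0,np.add(x0,[.006,0,0]),np.add(x0,[0,.006,0]),np.add(x0,[0,0,.03])]),maxiter=150))
    return s.x,-s.fun
def rect(im,cam,z,x0,x1,y0,y1,k,P=None):
    "k px per m-> top-down picture: row0 = x1, col0 = y1"
    P=P or r.camera_params(cam)
    W=[(x1,y1),(x1,y0),(x0,y0),(x0,y1)]
    src=np.float32([proj(cam,[a,b,z],P) for a,b in W]); w=(y1-y0)*k;h=(x1-x0)*k
    H=cv2.getPerspectiveTransform(src,np.float32([(0,0),(w,0),(w,h),(0,h)]))
    return cv2.warpPerspective(im,H,(int(w),int(h)),flags=cv2.INTER_CUBIC)
def cass(im,cam,z=.026,P=None,box=(.40,.70,.18,.45),k=2000,show=None):
    x0,x1,y0,y1=box; q=rect(im,cam,z,*box,k,P)
    hsv=cv2.cvtColor(q,cv2.COLOR_RGB2HSV); m=((hsv[...,0]>120)&(hsv[...,0]<160)&(hsv[...,1]>60)).astype(np.uint8)
    m=cv2.morphologyEx(m,cv2.MORPH_CLOSE,np.ones((15,15)))
    out=[]
    for c in cv2.findContours(m,cv2.RETR_EXTERNAL,cv2.CHAIN_APPROX_NONE)[0]:
        if cv2.contourArea(c)<.0008*k*k: continue
        R=cv2.minAreaRect(c); b=cv2.boxPoints(R); 
        out.append(((x1-R[0][1]/k,y1-R[0][0]/k),np.array(R[1])/k*1000,R[2])); cv2.polylines(q,[b.astype(int)],1,(0,255,0),1)
        e=[b[1]-b[0],b[2]-b[1]]; e=max(e,key=lambda v:np.hypot(*v)); yaw=np.arctan2(-e[0],-e[1]); yaw=(yaw+np.pi/2)%np.pi-np.pi/2
        print('cass xy',np.round(out[-1][0],4),'size',np.round(out[-1][1],1),'long-axis yaw',round(yaw,3))
    if show: cv2.imwrite(f'pics/{show}.png',q[:,:,::-1])
    return out
def knob(im,guess,cam='top'):
    box=(guess[0]-.05,guess[0]+.05,guess[1]-.05,guess[1]+.05); q=rect(im,cam,.076,*box,4000).max(2)
    m=(q<70).astype(np.uint8); n,l,st,ce=cv2.connectedComponentsWithStats(m)
    for i in range(1,n):
        if 1500<st[i,4]<9000 and st[i,2]<110 and st[i,3]<110: print('knob',np.round([box[1]-ce[i][1]/4000,box[3]-ce[i][0]/4000],4),st[i,2:5]/4)
E
python3 - <<'E'
from h import *
im=cv2.imread('pics/top0.png')[:,:,::-1].copy()
p,f=fitrings(im,[.4815,-.153,.083]); print('rings mid',np.round(p,4),f)
for o in OFF: print(np.round([p[0]-np.sin(p[2])*o,p[1]+np.cos(p[2])*o],4))
for uv in [(341,271),(394,264)]:
    g=pix('top',uv,.076); print(g); knob(im,g)
cass(im,'top',show='c0')
print(proj('wrist',[.5,.3,.026]))
E
```

```text
rings mid [ 0.4828 -0.1519  0.084 ] 79.83253479003906
[0.4656 0.0523]
[ 0.4778 -0.0922]
[ 0.4878 -0.2117]
[ 0.5    -0.3562]
[ 0.47698522 -0.09638576  0.076     ]
knob [ 0.4791 -0.0961] [ 14.5   15.75 731.25]
[ 0.48865036 -0.20164539  0.076     ]
knob [ 0.4903 -0.2011] [ 16.75  16.5  797.25]
[177.32659054 435.89423193]
```

View pics/c0.png

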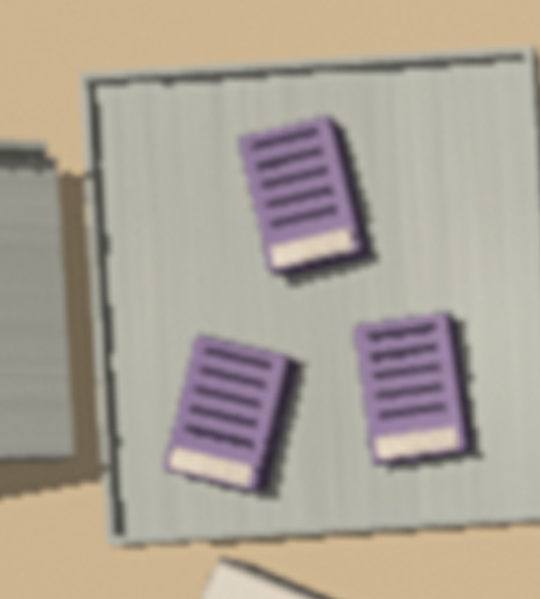

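```bash
python3 -m crank '[[0.019,-0.028,0,0.0484,1],[0.019,-0.028,0,0.0484,1],[0.019,-0.028,0,0.0484,1],[0.019,-0.028,0,0.0484,1],[0.019,-0.028,0,0.0484,1],[0.019,-0.028,0,0.0484,1],[0.019,-0.028,0,0.0484,1],[0.019,-0.028,0,0.0484,1],[0.019,-0.028,0,0.0484,1],[0.019,-0.028,0,0.0484,1],[0.019,-0.028,0,0.0484,1],[0,0,0,0,1]]' 40
python3 -m crank '[[-0.002,-0.033,-0.008,0,1],[-0.002,-0.033,-0.008,0,1],[-0.002,-0.033,-0.008,0,1],[-0.002,-0.033,-0.008,0,1],[-0.002,-0.033,-0.008,0,1],[-0.002,-0.033,-0.008,0,1],[-0.002,-0.033,-0.008,0,1],[-0.002,-0.033,-0.008,0,1],[-0.002,-0.033,-0.008,0,1],[-0.002,-0.033,-0.008,0,1],[-0.002,-0.033,-0.008,0,1],[0,-0.033,-0.008,0,1]]'
python3 -m crank '[[0,0,0,0,1],[0,0,0,0,1]]'
python3 - <<'E'
from h import *
im=snap('wrist','w1'); s=r.read_state(); print(s['position'],s['ee_rot'])
net('pot_a','wrist'); net('pot_a_mid','wrist')
P=r.camera_params('wrist'); print(proj('wrist',[.479,-.096,.076],P))
E
```

```text
t: 1.7
position: [0.5057, 0.293, 0.405]
ee_rot: [0.68, 0.733, -0.0, 0.002]
wrist_force: [0.1, -0.6, 0.8]
grip_width: 0.997
t: 2.7
position: [0.4788, -0.0969, 0.3086]
ee_rot: [0.677, 0.736, 0.0, 0.0]
wrist_force: [0.5, -0.7, 0.6]
grip_width: 1.0
t: 2.87
position: [0.4789, -0.0974, 0.3085]
ee_rot: [0.678, 0.735, -0.0, -0.0]
wrist_force: [0.3, 0.4, 0.9]
grip_width: 0.998
[ 0.47931903 -0.09574128  0.30873883] [ 6.77227787e-01  7.35773412e-01  8.04921719e-05 -6.50414943e-05]
pot_a wrist [ 4.948e-01 -2.034e-01  2.000e-04] 0.74 {}
pot_a wrist [ 0.4828 -0.1003  0.001 ] 0.58 {}
pot_a_mid wrist [ 0.4813 -0.0971  0.0297] 0.71 {}
[313.68314051 257.47902562]
```

View pics/w1.png

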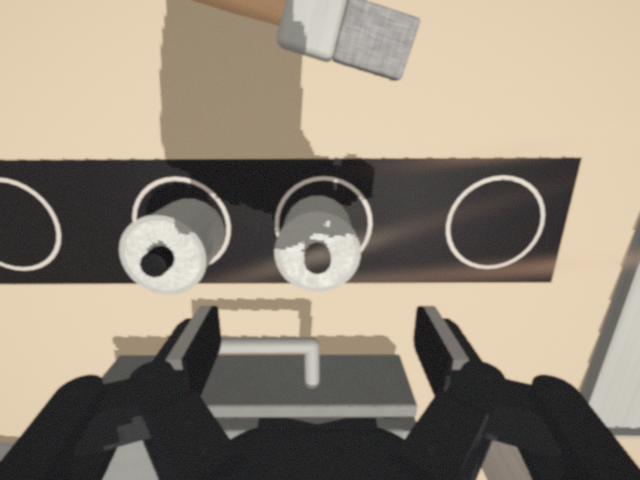

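```bash
python3 -m crank '[[0,0,-0.02,0,1],[0,0,-0.02,0,1],[0,0,-0.02,0,1],[0,0,-0.02,0,1],[0,0,-0.02,0,1],[0,0,-0.014,0,1],[0,0,-0.002,0,1],[0,0,0,0,1],[0,0,0,0,1]]' 
python3 -m crank '[[0,0,0,0,0.6],[0,0,0,0,0.55],[0,0,0,0,0.5],[0,0,0,0,0.5],[0,0,0,0,0.5],[0,0,0,0,0.5]]' 25
python3 -m crank '[[-0.001,0.008,0,0,0.5],[-0.001,0.012,0,0,0.5],[-0.001,0.012,0,0,0.5],[-0.001,0.015,0,0,0.5],[-0.001,0.015,0,0,0.5],[-0.002,0.015,0,0,0.5],[-0.001,0.015,0,0,0.5],[-0.001,0.015,0,0,0.5],[-0.001,0.015,0,0,0.5],[-0.001,0.012,0,0,0.5],[-0.001,0.01,0,0,0.5],[-0.001,0.006,0,0,0.5]]'
python3 -m crank '[[0,0,0,0,0.5],[0,0,0,0,0.5]]'
```

```text
t: 3.77
position: [0.4798, -0.0948, 0.1934]
ee_rot: [0.676, 0.737, 0.0, 0.0]
wrist_force: [-0.6, 0.2, 0.2]
grip_width: 0.999
t: 4.27
position: [0.4798, -0.0958, 0.1938]
ee_rot: [0.677, 0.736, 0.001, 0.001]
wrist_force: [-1.4, -1.0, 6.5]
grip_width: 0.651
t: 5.27
position: [0.4671, 0.0544, 0.1938]
ee_rot: [0.677, 0.736, 0.001, 0.001]
wrist_force: [1.3, -5.1, 6.7]
grip_width: 0.651
t: 5.43
position: [0.467, 0.055, 0.1939]
ee_rot: [0.676, 0.736, 0.001, 0.001]
wrist_force: [0.2, -0.7, 6.0]
grip_width: 0.648
```

```bash
python3 -m crank '[[-0.001,-0.0025,0,0,0.5],[0,0,0,0,0.5],[0,0,0,0,0.7],[0,0,0,0,0.85],[0,0,0,0,1],[0,0,0,0,1],[0,0,0.02,0,1],[0,0,0.03,0,1],[0,0,0.03,0,1],[0,0,0.03,0,1],[0,0,0.005,0,1]]' 
python3 -m crank '[[0.002,-0.02,0,0,1],[0.003,-0.03,0,0,1],[0.003,-0.03,0,0,1],[0.003,-0.03,0,0,1],[0.003,-0.03,0,0,1],[0.003,-0.03,0,0,1],[0.003,-0.03,0,0,1],[0.002,-0.03,0,0,1],[0.002,-0.02,0,0,1],[0,-0.004,0,0,1],[0,0,0,0,1]]'
python3 - <<'E'
from h import *
snap('wrist','w2'); P=r.camera_params('wrist'); s=r.read_state(); print(s['position'])
net('pot_b_mid','wrist')
im=r.camera('top'); print(fitrings(im,[.4828,-.1519,.084])); knob(im,[.4903,-.2011]); knob(im,[.4656,.0523])
E
```

```text
t: 6.35
position: [0.4665, 0.0518, 0.3117]
ee_rot: [0.677, 0.736, 0.003, 0.002]
wrist_force: [0.7, -0.4, 0.0]
grip_width: 1.001
t: 7.27
position: [0.4887, -0.2035, 0.3071]
ee_rot: [0.678, 0.735, -0.001, -0.0]
wrist_force: [-0.3, -0.0, 0.4]
grip_width: 1.0
[ 0.48890554 -0.20186604  0.30705854]
pot_b_mid wrist [ 0.4928 -0.2045  0.0302] 0.94 {}
(array([ 0.48286528, -0.1518913 ,  0.08475693]), np.float64(50.897911071777344))
knob [ 0.5352 -0.2431] [ 14.5   11.75 549.75]
knob [0.4663 0.0529] [ 15.25  15.   696.  ]
```

```bash
python3 -m crank '[[0.002,0,-0.02,0,1],[0,0,-0.02,0,1],[0,0,-0.02,0,1],[0,0,-0.02,0,1],[0,0,-0.02,0,1],[0,0,-0.012,0,1],[0,0,-0.002,0,1],[0,0,0,0,1],[0,0,0,0,1]]' 
python3 -m crank '[[0,0,0,0,0.6],[0,0,0,0,0.55],[0,0,0,0,0.5],[0,0,0,0,0.5],[0,0,0,0,0.5],[0,0,0,0,0.5]]' 25
python3 -m crank '[[0.001,-0.008,0,0,0.5],[0.001,-0.012,0,0,0.5],[0.001,-0.012,0,0,0.5],[0.001,-0.015,0,0,0.5],[0.001,-0.015,0,0,0.5],[0.001,-0.015,0,0,0.5],[0.001,-0.015,0,0,0.5],[0.001,-0.015,0,0,0.5],[0.001,-0.015,0,0,0.5],[0.001,-0.014,0,0,0.5],[0,-0.01,0,0,0.5],[0,-0.006,0,0,0.5]]'
python3 -m crank '[[0,0,0,0,0.5],[0,0,0,0,0.5]]'
```

```text
t: 8.17
position: [0.4917, -0.2018, 0.1944]
ee_rot: [0.676, 0.737, 0.0, 0.0]
wrist_force: [0.2, 0.3, 0.4]
grip_width: 0.998
t: 8.67
position: [0.4917, -0.2024, 0.1949]
ee_rot: [0.677, 0.736, 0.0, 0.001]
wrist_force: [-1.1, -0.1, 5.2]
grip_width: 0.649
t: 9.67
position: [0.5023, -0.3531, 0.1949]
ee_rot: [0.676, 0.737, 0.002, -0.0]
wrist_force: [-0.2, 11.7, 11.5]
grip_width: 0.65
t: 9.83
position: [0.5021, -0.3539, 0.1949]
ee_rot: [0.677, 0.736, 0.001, 0.001]
wrist_force: [-0.3, 1.5, 5.0]
grip_width: 0.65
```

```bash
python3 -m crank '[[-0.0015,-0.002,0,0,0.5],[0,0,0,0,0.5],[0,0,0,0,0.7],[0,0,0,0,0.85],[0,0,0,0,1],[0,0,0,0,1],[0,0,0.02,0,1],[0,0,0.03,0,1],[0,0,0.03,0,1],[0,0,0.03,0,1],[0,0,0.005,0,1]]' 
python3 -m crank '[[0.004,0.0176,0,-0.12,1],[0.005,0.0176,0,-0.12,1],[0.006,0.0176,0,-0.12,1],[0.006,0.0176,0,-0.12,1],[0.006,0.0176,0,-0.12,1],[0.006,0.0176,0,-0.12,1],[0.006,0.0176,0,-0.12,0.5],[0.006,0.0176,0,-0.12,0.38],[0.006,0.0176,0,-0.12,0.38],[0.006,0.0176,0,-0.12,0.38],[0.006,0.0176,0,-0.12,0.38],[0.006,0.0176,0,-0.12,0.38]]'
python3 -m crank '[[0.003,0,0,-0.12,0.38],[0,0,0,-0.011,0.38],[0,0,0,0,0.38]]'
python3 - <<'E'
from h import *
snap('wrist','w3'); P=r.camera_params('wrist'); s=r.read_state(); print(s['position'],s['ee_rot'],2*np.arctan2(s['ee_rot'][1],s['ee_rot'][0]))
net('drawer_handle','wrist')
im=r.camera('top'); knob(im,[.4656,.0523]); knob(im,[.5,-.356]); r.camera('top'); net('drawer_handle','top')
for d in [0,.006,.012]:
  c=np.array([.4828,-.1519])+np.array([.9965,.084])*(.102-d); print(d,c,[np.round(proj('wrist',[c[0]-.084*o,c[1]+.9965*o,.054],P)) for o in (-.05,0,.05)])
E
```

```text
t: 10.75
position: [0.5007, -0.3576, 0.3139]
ee_rot: [0.677, 0.736, 0.001, 0.004]
wrist_force: [0.4, -1.0, -0.0]
grip_width: 1.002
t: 11.75
position: [0.5688, -0.1441, 0.3084]
ee_rot: [0.995, 0.104, -0.0, 0.0]
wrist_force: [0.0, 1.0, -0.6]
grip_width: 0.377
t: 12.0
position: [0.5716, -0.145, 0.3084]
ee_rot: [0.999, 0.044, -0.0, 0.0]
wrist_force: [0.1, -0.8, 1.3]
grip_width: 0.379
[ 0.57133458 -0.14551041  0.30852708] [ 9.99056465e-01  4.34270439e-02 -3.19650784e-04  4.11230028e-04] 0.08688142253574731
drawer_handle wrist [ 0.5685 -0.1457  0.0445] 0.91 {}
knob [0.4663 0.0529] [ 15.25  15.   697.25]
knob [ 0.5189 -0.3161] [ 24.75  19.25 578.25]
knob [ 0.4998 -0.3513] [ 18.25  16.   906.5 ]
0 [ 0.584443 -0.143332] [array([335., 308.]), array([336., 245.]), array([338., 174.])]
0.006 [ 0.578464 -0.143836] [array([327., 308.]), array([327., 245.]), array([329., 173.])]
0.012 [ 0.572485 -0.14434 ] [array([318., 308.]), array([319., 245.]), array([319., 173.])]
```

View pics/w3.png

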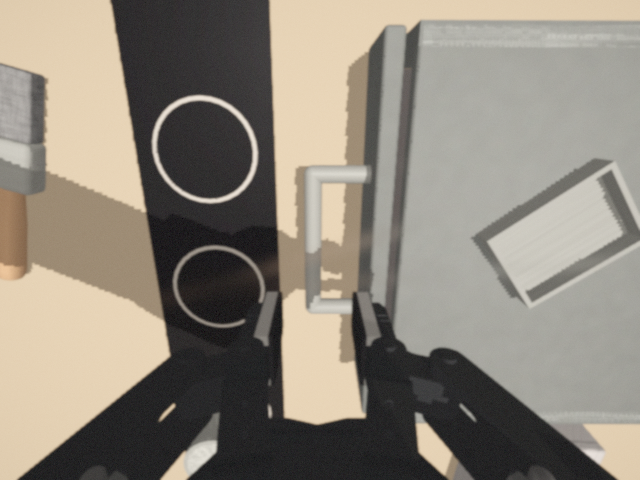

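```bash
python3 -m crank '[[-0.0015,0,-0.02,0,0.38],[0,0,-0.02,0,0.38],[0,0,-0.02,0,0.38],[0,0,-0.02,0,0.38],[0,0,-0.015,0,0.38],[0,0,-0.008,0,0.38],[0,0,-0.002,0,0.38],[0,0,0,0,0.38],[0,0,0,0,0.3],[0,0,0,0,0.1],[0,0,0,0,0.05],[0,0,0,0,0.05]]' 40
python3 -m crank '[[-0.005,-0.0004,0,0,0.05],[-0.01,-0.0008,0,0,0.05],[-0.01,-0.0008,0,0,0.05],[-0.01,-0.0008,0,0,0.05],[-0.01,-0.0008,0,0,0.05],[-0.01,-0.0008,0,0,0.05],[-0.01,-0.0008,0,0,0.05],[-0.01,-0.0008,0,0,0.05],[-0.01,-0.0008,0,0,0.05],[-0.01,-0.0008,0,0,0.05],[-0.006,-0.0005,0,0,0.05],[0,0,0,0,0.05]]'
```

```text
t: 13.25
position: [0.5704, -0.1451, 0.2044]
ee_rot: [0.999, 0.042, 0.0, 0.0]
wrist_force: [-1.1, 0.1, 4.8]
grip_width: 0.119
t: 14.25
position: [0.4671, -0.1538, 0.2043]
ee_rot: [0.999, 0.041, -0.0, -0.0]
wrist_force: [-1.6, -2.4, 9.8]
grip_width: 0.12
```

```bash
python3 -m crank '[[-0.002,-0.0002,0,0,0.05],[-0.002,-0.0002,0,0,0.05],[-0.001,0,0,0,0.05],[0,0,0,0,0.05]]'
python3 -m crank '[[-0.002,-0.0002,0,0,0.05],[0,0,0,0,0.05]]'
```

```text
t: 14.58
position: [0.4634, -0.154, 0.2043]
ee_rot: [0.999, 0.042, 0.001, 0.0]
wrist_force: [0.5, -1.4, 7.3]
grip_width: 0.121
t: 14.75
position: [0.4614, -0.1542, 0.2043]
ee_rot: [0.999, 0.042, 0.001, 0.0]
wrist_force: [1.1, -1.4, 8.3]
grip_width: 0.124
```

```bash
python3 -m crank '[[-0.002,-0.0002,0,0,0.05],[0,0,0,0,0.05]]'
python3 -m crank '[[-0.002,-0.0002,0,0,0.05],[0,0,0,0,0.05]]'
```

```text
t: 14.92
position: [0.4594, -0.1544, 0.2043]
ee_rot: [0.999, 0.042, 0.001, 0.0]
wrist_force: [0.4, -1.8, 8.2]
grip_width: 0.121
t: 15.08
position: [0.4574, -0.1546, 0.2043]
ee_rot: [0.999, 0.042, 0.0, 0.0]
wrist_force: [0.5, -2.1, 7.8]
grip_width: 0.126
```

Run:
```python
from h import *
a=snap('wrist','w4'); b=r.camera('top'); net('drawer_handle','wrist'); 
net('drawer_handle','top')
c=rect(b,'top',.06,.35,.75,-.32,.02,1500); cv2.imwrite('pics/w4.png',np.hstack([c[:480],a[:c.shape[0],:,:][:480]][:1])[:,:,::-1])
cv2.imwrite('pics/w4b.png',np.hstack([cv2.resize(a,(440,330)),cv2.resize(c,(280,330))])[:,:,::-1])
```

```text
drawer_handle wrist [ 0.4556 -0.1547  0.0455] 0.6 {}
```

View pics/w4b.png

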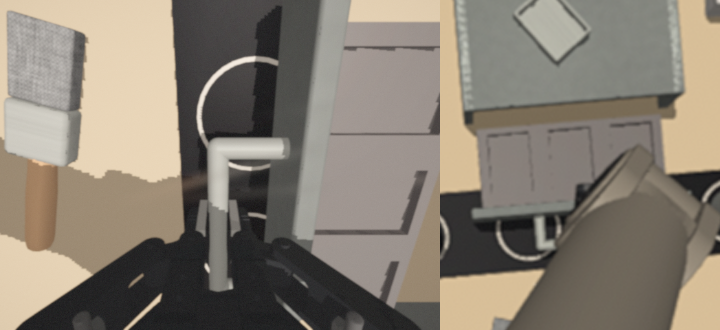

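```bash
for i in 1; do python3 -m crank '[[-0.003,-0.0002,0,0,0.05],[0,0,0,0,0.05]]'; done
python3 -m crank '[[-0.003,-0.0003,0,0,0.05],[0,0,0,0,0.05]]'
```

```text
t: 15.45
position: [0.4543, -0.1548, 0.2043]
ee_rot: [0.999, 0.042, 0.0, 0.0]
wrist_force: [0.9, -2.2, 9.1]
grip_width: 0.123
t: 15.62
position: [0.4526, -0.1548, 0.2044]
ee_rot: [0.999, 0.042, 0.002, 0.001]
wrist_force: [5.3, -1.7, 2.0]
grip_width: 0.121
```

```bash
python3 -m crank '[[-0.002,-0.0002,0,0,0.05],[0,0,0,0,0.05]]'
python3 -m crank '[[0.003,0.0002,0,0,0.05],[0,0,0,0,0.2],[0,0,0,0,0.38],[0,0,0,0,0.38],[0,0,0.02,0,0.38],[0,0,0.03,0,0.38],[0,0,0.03,0,0.38],[0.02,0,0.03,0,0.38],[0.025,0,0.03,0,0.7],[0.025,0.0,0.02,0,1],[0.03,0.01,0.0,0,1],[0,0,0,0,1]]'
python3 -m crank '[[0,0,0,0,1],[0,0,0,0,1]]'
python3 - <<'E'
from h import *
a=snap('wrist','w5'); P=r.camera_params('wrist'); s=r.read_state(); print(s['position'])
for l in ['pocket_0','pocket_1','pocket_2','drawer_handle']: net(l,'wrist')
b=r.camera('top');
for l in ['pocket_0','pocket_1','pocket_2']: net(l,'top')
knob(b,[.4656,.0523]); knob(b,[.5,-.356])
q=rect(a,'wrist',.021,.43,.66,-.30,.0,2600,P); cv2.imwrite('pics/p5.png',q[:,:,::-1])
E
```

```text
t: 15.78
position: [0.4521, -0.1547, 0.2044]
ee_rot: [0.999, 0.042, 0.003, 0.001]
wrist_force: [10.1, -2.6, -5.6]
grip_width: 0.127
t: 16.78
position: [0.5578, -0.1413, 0.3648]
ee_rot: [0.999, 0.045, 0.003, -0.0]
wrist_force: [-0.1, 1.0, -0.2]
grip_width: 0.924
t: 16.95
position: [0.5521, -0.1445, 0.3627]
ee_rot: [0.999, 0.042, -0.001, -0.0]
wrist_force: [-0.4, 0.3, -0.6]
grip_width: 0.995
[ 0.55176142 -0.14482871  0.3627517 ]
pocket_0 wrist [ 0.5559 -0.0702  0.0194] 0.88 {}
pocket_0 wrist [ 0.5609 -0.1435  0.0183] 0.57 {}
pocket_0 wrist [ 0.5674 -0.2289  0.0149] 0.56 {}
pocket_1 wrist [ 0.5559 -0.0702  0.0194] 0.88 {}
pocket_1 wrist [ 0.5609 -0.1435  0.0183] 0.57 {}
pocket_1 wrist [ 0.5674 -0.2289  0.0149] 0.56 {}
pocket_2 wrist [ 0.5559 -0.0702  0.0194] 0.88 {}
pocket_2 wrist [ 0.5609 -0.1435  0.0183] 0.57 {}
pocket_2 wrist [ 0.5674 -0.2289  0.0149] 0.56 {}
drawer_handle wrist [ 0.4527 -0.1527  0.0454] 0.6 {}
pocket_0 top [ 0.5562 -0.1446  0.0152] 0.74 {}
pocket_0 top [ 0.5539 -0.0677  0.0103] 0.55 {}
pocket_1 top [ 0.5562 -0.1446  0.0152] 0.74 {}
pocket_1 top [ 0.5539 -0.0677  0.0103] 0.55 {}
pocket_2 top [ 0.5562 -0.1446  0.0152] 0.74 {}
pocket_2 top [ 0.5539 -0.0677  0.0103] 0.55 {}
knob [0.4663 0.0529] [ 15.5   15.25 707.75]
```

View pics/p5.png

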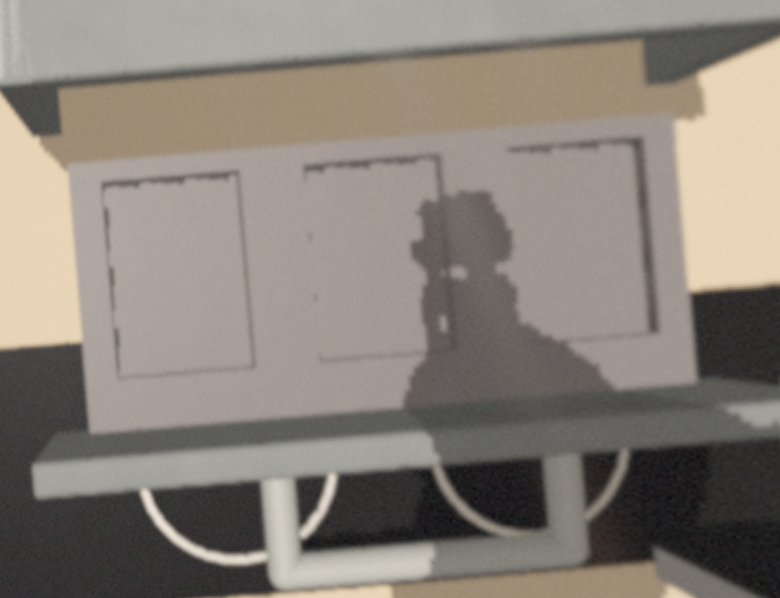

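```bash
python3 -m crank '[[-0.001,0.02,0.003,0.12,1],[-0.001,0.036,0.003,0.12,1],[-0.001,0.037,0.003,0.12,1],[-0.001,0.038,0.003,0.12,1],[-0.001,0.038,0.003,0.12,1],[-0.001,0.038,0.003,0.12,1],[-0.001,0.038,0.003,0.12,1],[-0.001,0.038,0.003,0.12,1],[-0.001,0.038,0.003,0.12,1],[-0.001,0.038,0.003,0.12,1],[-0.001,0.038,0.003,0.12,1],[-0.001,0.036,0.003,0.12,1]]'
python3 -m crank '[[0,0,0,0.12,1],[0,0,0,0.011,1],[0,0,0,0,1],[0,0,0,0,1]]'
cat >> h.py <<'E'
def cass(im,cam,z=.026,P=None,box=(.40,.70,.18,.45),k=2000,show=None):
    x0,x1,y0,y1=box; q=rect(im,cam,z,*box,k,P).copy()
    f=q.astype(float); m=((f[...,2]-f[...,1]>18)&(f[...,2]>60)).astype(np.uint8)
    m=cv2.morphologyEx(cv2.morphologyEx(m,cv2.MORPH_OPEN,np.ones((3,3))),cv2.MORPH_CLOSE,np.ones((21,21)))
    for c in cv2.findContours(m,cv2.RETR_EXTERNAL,cv2.CHAIN_APPROX_NONE)[0]:
        if cv2.contourArea(c)<.0008*k*k: continue
        R=cv2.minAreaRect(c); b=cv2.boxPoints(R); cv2.polylines(q,[b.astype(int)],1,(0,255,0),1)
        e=max([b[1]-b[0],b[2]-b[1]],key=lambda v:np.hypot(*v)); yaw=np.arctan2(-e[0],-e[1]); yaw=(yaw+np.pi/2)%np.pi-np.pi/2
        print('cass xy',np.round([x1-R[0][1]/k,y1-R[0][0]/k],4),'size',np.round(np.array(R[1])/k*1000,1),'yaw',round(yaw,3))
    if show: cv2.imwrite(f'pics/{show}.png',q[:,:,::-1])
E
python3 - <<'E'
from h import *
a=snap('wrist','w6'); P=r.camera_params('wrist'); s=r.read_state(); print(s['position'],2*np.arctan2(s['ee_rot'][1],s['ee_rot'][0]))
cass(a,'wrist',P=P,show='c6')
net('cass_0_mid','wrist')
E
```

```text
t: 18.4
position: [0.5408, 0.2907, 0.4]
ee_rot: [0.721, 0.693, 0.0, -0.0]
wrist_force: [0.2, -0.8, -0.6]
grip_width: 0.996
t: 18.73
position: [0.5416, 0.287, 0.3996]
ee_rot: [0.679, 0.735, -0.0, 0.0]
wrist_force: [-0.2, 0.2, -0.9]
grip_width: 1.002
[0.54167453 0.28688692 0.39967078] 1.6502825449990353
cass xy [0.4943 0.3362] size [47.4 68.1] yaw -0.241
cass xy [0.5099 0.2458] size [62.3 46.5] yaw 0.142
cass xy [0.6013 0.2996] size [72.6 46.1] yaw 0.239
cass_0_mid wrist [0.4938 0.3382 0.0138] 0.66 {}
```

View pics/c6.png

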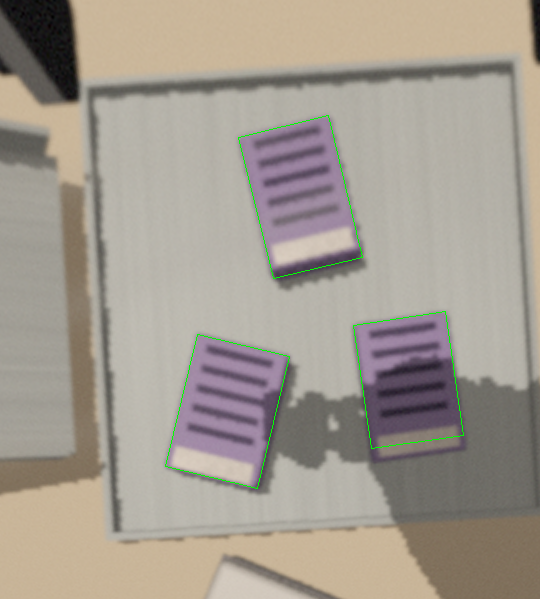

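```bash
python3 -m crank '[[-0.012,-0.014,-0.02,0.02,0.72],[-0.012,-0.014,-0.03,0.02,0.72],[-0.0105,-0.0135,-0.03,0.014,0.72],[0,0,-0.03,0,0.72],[0,0,-0.03,0,0.72],[0,0,-0.03,0,0.72],[0,0,-0.02,0,0.72],[0,0,0,0,0.72],[0,0,0,0,0.72]]'
python3 - <<'E'
from h import *
a=snap('wrist','w7'); P=r.camera_params('wrist'); s=r.read_state(); print(s['position'],2*np.arctan2(s['ee_rot'][1],s['ee_rot'][0]))
cass(a,'wrist',P=P,box=(.44,.58,.18,.31),k=4000,show='c7')
E
```

```text
t: 19.58
position: [0.5067, 0.2462, 0.2093]
ee_rot: [0.657, 0.754, -0.001, -0.0]
wrist_force: [0.0, -0.1, 0.1]
grip_width: 0.716
[0.50736229 0.24660551 0.21050818] 1.7075496444643177
cass xy [0.5058 0.2456] size [74.6 47. ] yaw 0.14
```

View pics/c7.png

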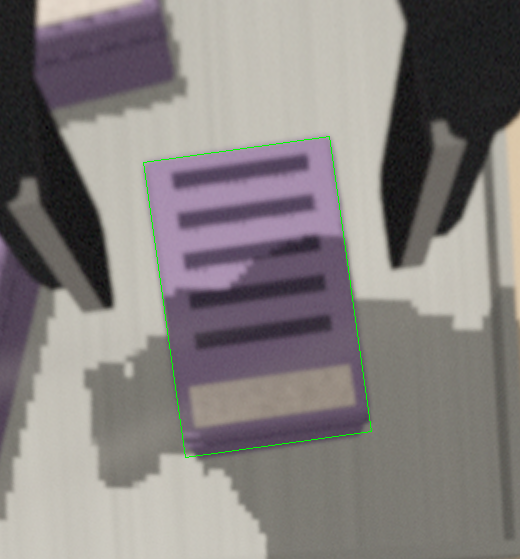

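```bash
python3 -m crank '[[0.001,-0.0005,-0.015,0,0.72],[0,0,-0.010,0,0.72],[0,0,-0.003,0,0.72],[0,0,0,0,0.72],[0,0,0,0,0.72]]'
python3 -m crank '[[0,0,0,0,0.6],[0,0,0,0,0.5],[0,0,0,0,0.4],[0,0,0,0,0.4],[0,0,0,0,0.4],[0,0,0,0,0.4]]' 45
python3 -m crank '[[0,0,0.005,0,0.4],[0,0,0.01,0,0.4],[0,0,0.02,0,0.4],[0,0,0.02,0,0.4],[0,0,0.02,0,0.4],[0,0,0.02,0,0.4],[0,0,0,0,0.4],[0,0,0,0,0.4]]'
```

```text
t: 20.05
position: [0.508, 0.2466, 0.1824]
ee_rot: [0.657, 0.754, 0.0, 0.0]
wrist_force: [-0.3, 0.4, 0.5]
grip_width: 0.722
t: 20.55
position: [0.5081, 0.2467, 0.1827]
ee_rot: [0.656, 0.754, 0.001, 0.0]
wrist_force: [-1.2, 0.2, 6.3]
grip_width: 0.548
t: 21.22
position: [0.5081, 0.2467, 0.2783]
ee_rot: [0.656, 0.754, 0.002, 0.0]
wrist_force: [-1.1, 0.0, -1.7]
grip_width: 0.548
```

```bash
python3 -m crank '[[0.004,-0.02,0.005,-0.005,0.4],[0.004,-0.03,0.005,-0.005,0.4],[0.004,-0.03,0,-0.005,0.4],[0.004,-0.03,0,-0.005,0.4],[0.004,-0.03,0,-0.005,0.4],[0.004,-0.03,0,-0.005,0.4],[0.004,-0.03,0,-0.005,0.4],[0.004,-0.03,0,-0.005,0.4],[0.004,-0.03,0,-0.005,0.4],[0.004,-0.03,0,-0.005,0.4],[0.004,-0.02,0,-0.004,0.4],[0.002,-0.005,0,0,0.4]]'
python3 -m crank '[[0,0,-0.01,0,0.4],[0,0,-0.02,0,0.4],[0,0,-0.01,0,0.4],[0,0,0,0,0.4],[0,0,0,0,0.4]]'
python3 - <<'E'
from h import *
a=snap('wrist','w8'); P=r.camera_params('wrist'); s=r.read_state(); print(s['position'],2*np.arctan2(s['ee_rot'][1],s['ee_rot'][0]),s['grip_width'])
z=s['position'][2]-.182+.026
cass(a,'wrist',z=z,P=P,box=(.49,.64,-.13,.0),k=4000,show='c8')
E
```

```text
t: 22.22
position: [0.5531, -0.073, 0.286]
ee_rot: [0.679, 0.734, -0.001, 0.0]
wrist_force: [-0.6, 0.3, -1.1]
grip_width: 0.549
t: 22.63
position: [0.5533, -0.0671, 0.2456]
ee_rot: [0.676, 0.737, -0.001, -0.001]
wrist_force: [0.8, 0.5, -0.6]
grip_width: 0.55
[ 0.55376205 -0.06743415  0.24649208] 1.6568388433808123 0.546240290875063
cass xy [ 0.548  -0.0674] size [74.7 47. ] yaw 0.087
```

View pics/w8.png

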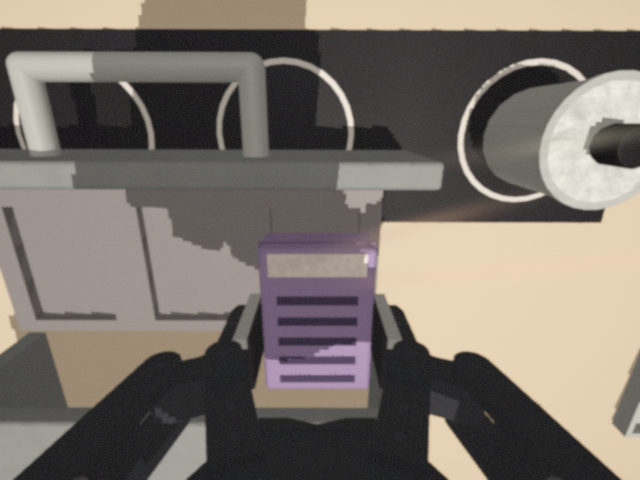

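Run:
```python
from h import *
for i in range(3):
    P=r.camera_params('wrist'); a=snap('wrist',f'w9{i}'); s=r.read_state(); p=s['position']; print(np.round(p,4))
    cass(a,'wrist',z=p[2]-.156,P=P,box=(.49,.64,-.13,.0),k=4000,show=f'c9{i}')
ex=np.array([.9965,.084]);ey=np.array([-.084,.9965])
for m in ([.5609,-.1459],):
  for o in (0,-.078):
    for sx in (.038,-.038): 
      c=np.array(m)+ex*sx+ey*(o-.0265); print(o,sx,np.round(proj('wrist',[*c,.021],P),1))
a=cv2.imread('pics/w92.png'); c=cv2.resize(a[195:400,0:390],None,fx=2,fy=2,interpolation=cv2.INTER_CUBIC); cv2.imwrite('pics/z9.png',c)
```

```text
[ 0.554  -0.0677  0.247 ]
cass xy [ 0.5477 -0.0674] size [74.4 46.8] yaw 0.087
[ 0.5541 -0.0679  0.2473]
cass xy [ 0.5483 -0.0678] size [74.6 46.9] yaw 0.091
[ 0.5541 -0.0681  0.2474]
cass xy [ 0.5486 -0.0679] size [74.7 46.8] yaw 0.087
0 0.038 [157.4 315.6]
0 -0.038 [137.7 203. ]
-0.078 0.038 [ 39.  315.3]
-0.078 -0.038 [  4.5 202.6]
```

View pics/z9.png

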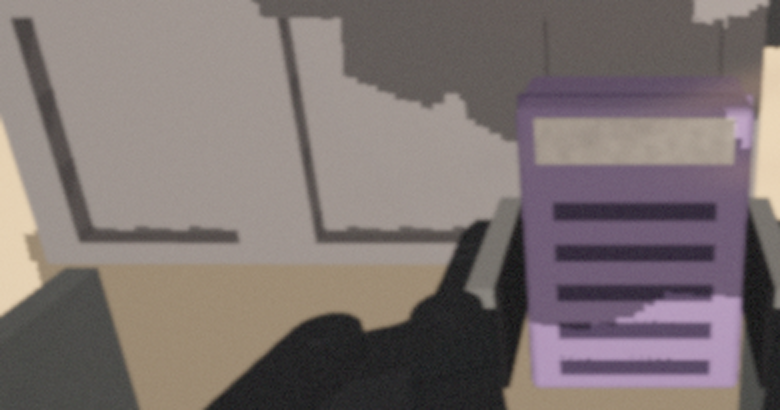

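Run:
```python
from h import *
s=r.read_state();p=s['position'];P=r.camera_params('wrist');print(p, np.round(-np.array(P['R']).T@P['t'],4))
for z in (.085,.091,.097):
  c=np.array([pix('wrist',uv,z,P) for uv in [(260,242.5),(376,243.5),(369,388),(266.5,388)]]); print(z,np.round(c.mean(0),4),'w',np.linalg.norm(c[0]-c[1]),np.linalg.norm(c[2]-c[3]),'l',np.linalg.norm(c[0]-c[3]),np.linalg.norm(c[1]-c[2]))
```

```text
[ 0.55412103 -0.06812035  0.24742097] [ 0.4693 -0.0752  0.2167]
0.085 [ 0.5548 -0.0673  0.085 ] w 0.04764983878193494 0.049508298389961014 l 0.07486522342957835 0.0744231358160581
0.091 [ 0.5509 -0.0677  0.091 ] w 0.04547918472884874 0.04725298354926711 l 0.07145479214949967 0.07103284351849523
0.097 [ 0.547 -0.068  0.097] w 0.043308530675762555 0.04499766870857321 l 0.06804436086942088 0.06764255122093225
```

```bash
python3 -m crank '[[0.0015,0,-0.015,0,0.4],[0,0,-0.015,0,0.4],[0,0,-0.01,0,0.4],[0,0,-0.003,0,0.4],[0,0,0,0,0.4],[0,0,0,0,0.4]]'
python3 - <<'E'
from h import *
P=r.camera_params('wrist'); a=snap('wrist','w10'); s=r.read_state(); print(s['position'],s['wrist_force'])
c=cv2.resize(a[120:420,190:450],None,fx=2.3,fy=2,interpolation=cv2.INTER_CUBIC)
c=cv2.convertScaleAbs(c,alpha=1.7); cv2.imwrite('pics/z10.png',c[:,:,::-1])
ex=np.array([.9965,.084]);ey=np.array([-.084,.9965]); m=np.array([.5609,-.1459])
for sx,sy in ((-.038,.0265),(-.038,-.0265),(.038,.0265),(.038,-.0265)): print('pocket corner',np.round(proj('wrist',[*(m+ey*.078+ex*sx+ey*sy),.021],P),1))
E
```

```text
t: 23.33
position: [0.5555, -0.0685, 0.2041]
ee_rot: [0.677, 0.736, 0.0, 0.0]
wrist_force: [0.7, 0.6, -0.9]
grip_width: 0.551
[ 0.55558539 -0.06857689  0.20438177] [ 0.10538048 -0.72092472 -1.16793459]
pocket corner [374.3 222.8]
pocket corner [260.5 222.7]
pocket corner [366.3 357.9]
pocket corner [268.  357.8]
```

View pics/z10.png

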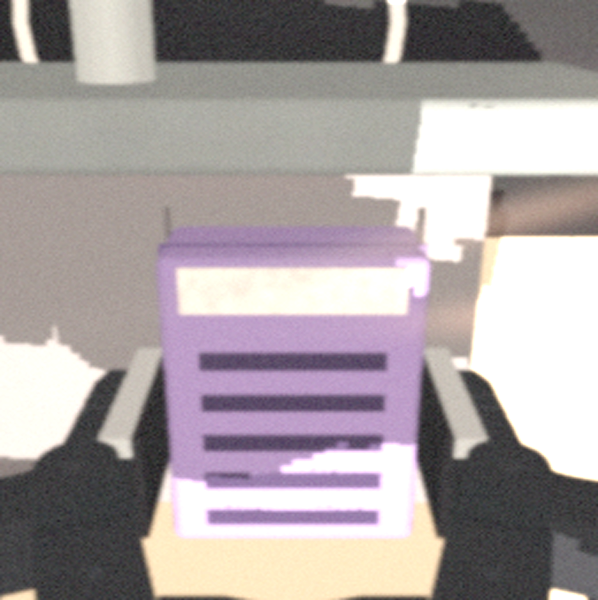

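```bash
python3 -m crank '[[-0.001,0,-0.004,0,0.4],[0,0,-0.003,0,0.4],[0,0,-0.003,0,0.4],[0,0,-0.001,0,0.4],[0,0,0,0,0.4],[0,0,0,0,0.4]]'
```

```text
t: 23.88
position: [0.5544, -0.0684, 0.1927]
ee_rot: [0.677, 0.736, 0.0, 0.0]
wrist_force: [0.1, -0.4, -0.6]
grip_width: 0.544
```

```bash
python3 -m crank '[[0,0,0,0,0.6],[0,0,0,0,0.68],[0,0,0,0,0.68],[0,0,0.005,0,0.68],[0,0,0.01,0,0.68],[0,0,0.02,0,0.72],[0,0,0.03,0,0.72],[0,0,0.03,0,0.72],[0,0,0.01,0,0.72]]'
python3 -m crank '[[-0.004,0.025,0,-0.03,0.72],[-0.005,0.035,0,-0.03,0.72],[-0.005,0.036,0,-0.03,0.72],[-0.005,0.036,0,-0.03,0.72],[-0.005,0.036,0,-0.03,0.72],[-0.005,0.036,0,-0.03,0.72],[-0.005,0.036,0,-0.03,0.72],[-0.005,0.036,0,-0.03,0.72],[-0.005,0.036,0,-0.03,0.72],[-0.005,0.036,0,-0.03,0.72],[-0.005,0.036,0,-0.025,0.72],[-0.005,0.02,-0.02,0,0.72]]'
python3 -m crank '[[0,0,-0.03,0,0.72],[0,0,-0.03,0,0.72],[0,0,-0.01,0,0.72],[0,0,0,0,0.72],[0,0,0,0,0.72]]'
python3 - <<'E'
from h import *
P=r.camera_params('wrist'); a=snap('wrist','w11'); s=r.read_state(); print(s['position'],2*np.arctan2(s['ee_rot'][1],s['ee_rot'][0]))
cass(a,'wrist',P=P,box=(.43,.57,.27,.40),k=4000,show='c11')
b=snap('top','top11'); cass(b,'top',z=.036,box=(.47,.65,-.28,-.01),show='c11b'); cass(b,'top')
knob(b,[.4656,.0523]); knob(b,[.5,-.356])
E
```

```text
t: 24.63
position: [0.5555, -0.069, 0.3025]
ee_rot: [0.677, 0.736, 0.002, 0.002]
wrist_force: [1.0, -0.5, -0.5]
grip_width: 0.719
t: 25.63
position: [0.4954, 0.3413, 0.2813]
ee_rot: [0.786, 0.618, 0.004, -0.001]
wrist_force: [0.5, 0.1, 0.2]
grip_width: 0.725
t: 26.05
position: [0.4957, 0.3351, 0.2083]
ee_rot: [0.787, 0.617, -0.0, 0.0]
wrist_force: [0.3, 0.3, -0.4]
grip_width: 0.719
[0.49612705 0.33538298 0.20918303] 1.329355805629235
cass xy [0.4918 0.3382] size [46.8 73.9] yaw -0.241
cass xy [ 0.5525 -0.0675] size [70.8 48.5] yaw 0.084
cass xy [0.6026 0.299 ] size [70.1 48.9] yaw 0.232
knob [0.4663 0.0529] [ 15.5   15.25 714.25]
knob [ 0.5259 -0.3162] [ 17.75  17.5  918.25]
```

```bash
python3 -m crank '[[-0.0015,0.0015,-0.015,0,0.72],[0,0,-0.010,0,0.72],[0,0,-0.0015,0,0.72],[0,0,0,0,0.72],[0,0,0,0,0.6],[0,0,0,0,0.5],[0,0,0,0,0.4],[0,0,0,0,0.4],[0,0,0,0,0.4],[0,0,0,0,0.4]]'
python3 -m crank '[[0,0,0.005,0,0.4],[0,0,0.01,0,0.4],[0,0,0.02,0,0.4],[0,0,0.02,0,0.4],[0,0,0.02,0,0.4],[0,0,0.03,0,0.4],[0,0,0,0,0.4]]'
python3 -m crank '[[0.003,-0.025,0,0.03,0.4],[0.005,-0.036,0,0.03,0.4],[0.005,-0.038,0,0.03,0.4],[0.005,-0.038,0,0.03,0.4],[0.005,-0.038,0,0.03,0.4],[0.005,-0.038,0,0.03,0.4],[0.005,-0.038,0,0.03,0.4],[0.005,-0.038,0,0.03,0.4],[0.005,-0.038,0,0.03,0.4],[0.005,-0.038,0,0.03,0.4],[0.005,-0.038,0,0.025,0.4],[0.005,-0.035,0,0,0.4]]'
python3 -m crank '[[0.006,-0.03,0,0,0.4],[0.0025,-0.015,0,0,0.4],[0,0,0,0,0.4],[0,0,0,0,0.4],[0,0,0,0,0.4]]'
```

```text
t: 26.98
position: [0.4943, 0.3372, 0.1821]
ee_rot: [0.787, 0.617, 0.001, 0.0]
wrist_force: [-0.4, -0.2, 6.0]
grip_width: 0.55
t: 27.57
position: [0.4955, 0.3378, 0.2921]
ee_rot: [0.787, 0.617, 0.004, -0.0]
wrist_force: [1.3, 0.1, -0.2]
grip_width: 0.551
t: 28.57
position: [0.5515, -0.1034, 0.2868]
ee_rot: [0.676, 0.737, 0.0, 0.0]
wrist_force: [0.7, 0.1, -0.8]
grip_width: 0.547
t: 28.98
position: [0.5602, -0.1448, 0.2862]
ee_rot: [0.676, 0.737, 0.0, -0.0]
wrist_force: [-0.8, 0.3, -0.5]
grip_width: 0.549
```

```bash
python3 -m crank '[[0.0007,-0.001,-0.015,0,0.4],[0,0,-0.015,0,0.4],[0,0,-0.009,0,0.4],[0,0,0,0,0.4],[0,0,0,0,0.4],[0,0,0,0,0.4]]'
python3 - <<'E'
from h import *
for i in range(2):
    P=r.camera_params('wrist'); a=snap('wrist',f'w12{i}'); s=r.read_state(); p=s['position']; print(np.round(p,4),s['grip_width'])
    cass(a,'wrist',z=p[2]-.156,P=P,box=(.5,.64,-.2,-.1),k=4000,show=f'c12{i}')
E
```

```text
t: 29.48
position: [0.5613, -0.1465, 0.2478]
ee_rot: [0.676, 0.737, 0.0, 0.0]
wrist_force: [-0.9, -0.6, 1.1]
grip_width: 0.549
[ 0.5613 -0.1467  0.248 ] 0.5447995685386029
cass xy [ 0.5576 -0.1463] size [75.1 46.9] yaw 0.087
[ 0.5613 -0.1468  0.248 ] 0.5479464908567236
cass xy [ 0.5578 -0.1465] size [75.3 47.1] yaw 0.089
```

```bash
python3 -m crank '[[-0.002,0.0007,-0.015,0,0.4],[0,0,-0.015,0,0.4],[0,0,-0.01,0,0.4],[0,0,-0.004,0,0.4],[0,0,-0.003,0,0.4],[0,0,-0.003,0,0.4],[0,0,-0.003,0,0.4],[0,0,-0.0015,0,0.4],[0,0,0,0,0.4],[0,0,0,0,0.4]]'
```

```text
t: 30.42
position: [0.5591, -0.1463, 0.1929]
ee_rot: [0.677, 0.736, 0.0, 0.0]
wrist_force: [0.3, -0.6, -0.8]
grip_width: 0.549
```

Seated without contact force. Release, lift, back off so the top camera can see the pots.

```bash
python3 -m crank '[[0,0,0,0,0.6],[0,0,0,0,0.68],[0,0,0,0,0.68],[0,0,0.005,0,0.68],[0,0,0.01,0,0.68],[0,0,0.02,0,0.72],[0,0,0.03,0,0.72],[0,0,0.03,0,0.85],[0,0,0.03,0,1]]'
python3 -m crank '[[0,0.02,0,0,1],[0,0.03,0,0,1],[0,0.035,0,0,1],[0,0.035,0,0,1],[0,0.035,0,0,1],[0,0.035,0,0,1],[0,0.035,0,0,1],[0,0.035,0,0,1],[0,0.03,0,0,1],[0,0.01,0,0,1],[0,0,0,0,1]]'
python3 - <<'E'
from h import *
b=snap('top','top13'); s=r.read_state(); print(s['position'])
cass(b,'top',z=.036,box=(.47,.65,-.28,-.01)); cass(b,'top')
knob(b,[.4656,.0523]); knob(b,[.515,-.33]); net('pot_a_mid','top')
c=b[150:330,200:560]; cv2.imwrite('pics/z13.png',cv2.resize(c,None,fx=2,fy=2,interpolation=cv2.INTER_CUBIC)[:,:,::-1])
E
```

```text
t: 31.17
position: [0.5587, -0.1464, 0.3199]
ee_rot: [0.677, 0.736, 0.0, 0.0]
wrist_force: [0.5, -0.2, 0.3]
grip_width: 0.967
t: 32.08
position: [0.5586, 0.1576, 0.3185]
ee_rot: [0.674, 0.738, 0.001, -0.0]
wrist_force: [-0.0, 0.3, 0.0]
grip_width: 1.001
[0.55880323 0.15469756 0.31834268]
cass xy [ 0.5526 -0.0674] size [71.  48.8] yaw 0.088
cass xy [ 0.5589 -0.1448] size [71.8 48.9] yaw 0.084
knob [0.4669 0.0539] [ 17.25  17.   909.5 ]
knob [ 0.526  -0.3162] [ 17.5   17.   871.25]
pot_a_mid top [0.4677 0.0536 0.0313] 0.78 {}
```

View pics/z13.png

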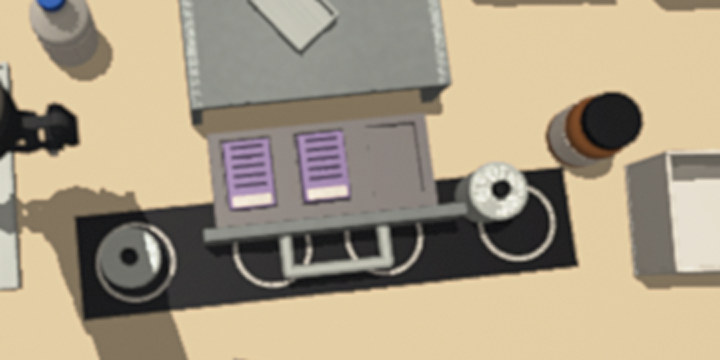

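```bash
python3 -m crank '[[-0.002,-0.025,0,-0.12,1],[-0.003,-0.038,0,-0.12,1],[-0.003,-0.038,0,-0.12,1],[-0.003,-0.038,0,-0.12,1],[-0.003,-0.038,0,-0.12,1],[-0.003,-0.038,0,-0.12,1],[-0.003,-0.038,0,-0.12,1],[-0.003,-0.038,0,-0.12,1],[-0.003,-0.038,0,-0.12,1],[-0.003,-0.038,0,-0.12,1],[-0.003,-0.038,0,-0.12,1],[-0.001,-0.038,0,-0.12,1]]'
python3 -m crank '[[0,-0.025,0,-0.12,1],[0,-0.003,0,-0.011,1],[0,0,0,0,1],[0,0,0,0,1],[0,0,0,0,1]]'
python3 - <<'E'
from h import *
P=r.camera_params('wrist'); a=snap('wrist','w14'); s=r.read_state(); print(s['position'],2*np.arctan2(s['ee_rot'][1],s['ee_rot'][0]))
knob(a,[.526,-.316],'wrist'); net('pot_b_mid','wrist')
E
```

```text
t: 33.18
position: [0.5233, -0.2935, 0.3185]
ee_rot: [0.995, 0.102, 0.0, 0.0]
wrist_force: [1.1, -0.2, 0.1]
grip_width: 1.004
t: 33.6
position: [0.5257, -0.3165, 0.3176]
ee_rot: [0.999, 0.043, -0.0, -0.001]
wrist_force: [0.6, 0.2, 0.8]
grip_width: 1.003
[ 0.52598155 -0.31612305  0.31762104] 0.08666304463376404
knob [ 0.5287 -0.2713] [  15.     25.5  1032.75]
pot_b_mid wrist [ 0.5256 -0.3185  0.0291] 0.92 {}
```

```bash
python3 -m crank '[[0,0,-0.02,0,1],[0,0,-0.025,0,1],[0,0,-0.025,0,1],[0,0,-0.025,0,1],[0,0,-0.02,0,1],[0,0,-0.006,0,1],[0,0,-0.002,0,1],[0,0,0,0,1]]'
python3 -m crank '[[0,0,0,0,0.6],[0,0,0,0,0.55],[0,0,0,0,0.5],[0,0,0,0,0.5],[0,0,0,0,0.5],[0,0,0,0,0.5]]' 30
python3 -m crank '[[-0.002,-0.003,0,0,0.5],[-0.003,-0.005,0,0,0.5],[-0.003,-0.005,0,0,0.5],[-0.003,-0.005,0,0,0.5],[-0.003,-0.005,0,0,0.5],[-0.003,-0.005,0,0,0.5],[-0.003,-0.005,0,0,0.5],[-0.003,-0.004,0,0,0.5],[-0.003,-0.003,0,0,0.5],[0,0,0,0,0.5],[0,0,0,0,0.5]]'
```

```text
t: 34.37
position: [0.5263, -0.3169, 0.1951]
ee_rot: [0.999, 0.043, 0.0, -0.0]
wrist_force: [-0.4, 0.1, 0.1]
grip_width: 1.001
t: 34.87
position: [0.5267, -0.3175, 0.1963]
ee_rot: [0.999, 0.042, 0.001, 0.0]
wrist_force: [-0.6, 0.2, 6.0]
grip_width: 0.646
t: 35.78
position: [0.5015, -0.357, 0.1963]
ee_rot: [0.999, 0.043, 0.002, 0.0]
wrist_force: [2.5, 2.1, 7.5]
grip_width: 0.646
```

```bash
python3 -m crank '[[0,0,0,0,0.7],[0,0,0,0,0.85],[0,0,0,0,1],[0,0,0,0,1],[0,0,0.02,0,1],[0,0,0.03,0,1],[0,0,0.03,0,1],[0,0,0.03,0,1],[0,0,0.005,0,1]]' 
python3 -m crank '[[0.004,0.02,0,0.12,1],[0.006,0.037,0,0.12,1],[0.006,0.037,0,0.12,1],[0.006,0.037,0,0.12,1],[0.006,0.037,0,0.12,1],[0.006,0.037,0,0.12,1],[0.006,0.037,0,0.12,1],[0.006,0.037,0,0.12,1],[0.006,0.037,0,0.12,1],[0.006,0.037,0,0.12,1],[0.006,0.037,0,0.12,1],[0.006,0.037,0,0.12,1]]'
python3 -m crank '[[0.006,0.037,0,0.12,0.72],[0.006,0.037,0,0.12,0.72],[0.006,0.037,0,0.041,0.72],[0.006,0.037,0,0,0.72],[0.006,0.037,0,0,0.72],[0.001,0.037,0,0,0.72],[0,0.007,-0.03,0,0.72],[0,0,-0.03,0,0.72],[0,0,-0.03,0,0.72],[0,0,-0.01,0,0.72],[0,0,0,0,0.72],[0,0,0,0,0.72]]' 45
python3 - <<'E'
from h import *
P=r.camera_params('wrist'); a=snap('wrist','w15'); s=r.read_state(); print(s['position'],2*np.arctan2(s['ee_rot'][1],s['ee_rot'][0]))
cass(a,'wrist',P=P,box=(.54,.68,.23,.36),k=4000,show='c15')
b=snap('top','top15');cass(b,'top',z=.036,box=(.47,.65,-.28,-.01))
knob(b,[.4656,.0523]); knob(b,[.5,-.356])
E
```

```text
t: 36.53
position: [0.5005, -0.3589, 0.3144]
ee_rot: [0.999, 0.042, 0.003, 0.002]
wrist_force: [0.0, -1.7, 0.3]
grip_width: 0.996
t: 37.53
position: [0.5697, 0.0713, 0.3093]
ee_rot: [0.721, 0.693, -0.0, -0.0]
wrist_force: [0.5, -0.3, 0.0]
grip_width: 0.999
t: 38.53
position: [0.6012, 0.2983, 0.2098]
ee_rot: [0.62, 0.785, -0.0, 0.0]
wrist_force: [-0.2, -0.4, 1.3]
grip_width: 0.719
[0.60178457 0.29855357 0.21104856] 1.8046342836880755
cass xy [0.6067 0.3009] size [62.5 46.6] yaw 0.239
cass xy [ 0.5525 -0.0674] size [70.8 48.7] yaw 0.083
cass xy [ 0.5591 -0.1448] size [71.  48.8] yaw 0.091
knob [0.4663 0.0529] [ 15.25  15.25 707.5 ]
knob [ 0.5007 -0.3554] [ 18.   16.5 910.5]
```

```bash
python3 -m crank '[[0.0012,0.001,-0.015,0,0.72],[0,0,-0.010,0,0.72],[0,0,-0.0035,0,0.72],[0,0,0,0,0.72],[0,0,0,0,0.6],[0,0,0,0,0.5],[0,0,0,0,0.4],[0,0,0,0,0.4],[0,0,0,0,0.4],[0,0,0,0,0.4]]'
python3 -m crank '[[0,0,0.005,0,0.4],[0,0,0.01,0,0.4],[0,0,0.02,0,0.4],[0,0,0.02,0,0.4],[0,0,0.02,0,0.4],[0,0,0.03,0,0.4],[0,0,0,0,0.4]]'
python3 -m crank '[[-0.001,-0.025,0,-0.015,0.4],[-0.002,-0.036,0,-0.015,0.4],[-0.002,-0.038,0,-0.015,0.4],[-0.003,-0.038,0,-0.015,0.4],[-0.003,-0.038,0,-0.015,0.4],[-0.003,-0.038,0,-0.015,0.4],[-0.003,-0.038,0,-0.015,0.4],[-0.003,-0.038,0,-0.015,0.4],[-0.003,-0.038,0,-0.015,0.4],[-0.003,-0.038,0,-0.015,0.4],[-0.003,-0.038,0,0,0.4],[-0.003,-0.038,0,0,0.4]]'
python3 -m crank '[[-0.003,-0.038,0,0,0.4],[-0.001,-0.03,0,0,0.4],[0,-0.015,-0.01,0,0.4],[0,0,-0.02,0,0.4],[0,0,-0.01,0,0.4],[0,0,0,0,0.4],[0,0,0,0,0.4],[0,0,0,0,0.4]]'
python3 - <<'E'
from h import *
for i in range(2):
    P=r.camera_params('wrist'); a=snap('wrist',f'w16{i}'); s=r.read_state(); p=s['position']; print(np.round(p,4),s['grip_width'],2*np.arctan2(s['ee_rot'][1],s['ee_rot'][0]))
    cass(a,'wrist',z=p[2]-.156,P=P,box=(.51,.65,-.28,-.18),k=4000,show=f'c16{i}')
E
```

```text
t: 39.47
position: [0.6023, 0.2998, 0.1815]
ee_rot: [0.62, 0.785, 0.0, 0.0]
wrist_force: [-0.1, 0.0, 1.4]
grip_width: 0.55
t: 40.05
position: [0.6042, 0.3004, 0.2931]
ee_rot: [0.62, 0.785, 0.005, 0.002]
wrist_force: [0.6, 1.2, 2.0]
grip_width: 0.551
t: 41.05
position: [0.5697, -0.143, 0.287]
ee_rot: [0.677, 0.736, 0.0, 0.0]
wrist_force: [0.7, -0.5, -1.2]
grip_width: 0.543
t: 41.72
position: [0.5667, -0.2233, 0.2469]
ee_rot: [0.676, 0.737, 0.0, 0.0]
wrist_force: [0.4, 0.6, -0.3]
grip_width: 0.55
[ 0.5668 -0.2235  0.2472] 0.5480986088557931 1.6568410215059521
cass xy [ 0.5649 -0.223 ] size [76.  47.3] yaw 0.09
[ 0.5668 -0.2236  0.2472] 0.5448953880000811 1.6566840835251655
cass xy [ 0.5652 -0.2231] size [76.2 47.5] yaw 0.091
```

```bash
python3 -m crank '[[-0.0025,-0.0003,-0.015,0,0.4],[0,0,-0.015,0,0.4],[0,0,-0.01,0,0.4],[0,0,-0.004,0,0.4],[0,0,-0.003,0,0.4],[0,0,-0.003,0,0.4],[0,0,-0.003,0,0.4],[0,0,-0.0015,0,0.4],[0,0,0,0,0.4],[0,0,0,0,0.4]]'
```

```text
t: 42.65
position: [0.564, -0.2246, 0.1922]
ee_rot: [0.677, 0.736, 0.0, 0.0]
wrist_force: [0.8, 0.1, 1.3]
grip_width: 0.548
```

```bash
python3 -m crank '[[0,0,0,0,0.6],[0,0,0,0,0.68],[0,0,0,0,0.68],[0,0,0.005,0,0.68],[0,0,0.01,0,0.68],[0,0,0.02,0,0.72],[0,0,0.03,0,0.72],[0,0,0.03,0,0.72],[-0.005,0.005,0.03,0,0.72],[0,0.005,0.03,0,0.72]]'
python3 -m crank '[[-0.001,0.005,0,-0.12,0.38],[-0.001,0.006,0,-0.12,0.38],[-0.001,0.006,0,-0.12,0.38],[-0.001,0.006,0,-0.12,0.38],[-0.001,0.006,0,-0.12,0.38],[-0.001,0.006,0,-0.12,0.38],[-0.001,0.006,0,-0.12,0.38],[-0.001,0.006,0,-0.12,0.38],[-0.001,0.006,0,-0.12,0.38],[-0.001,0.006,0,-0.12,0.38],[-0.001,0.006,0,-0.12,0.38],[0,0.001,0,-0.12,0.38]]'
python3 -m crank '[[0,0,0,-0.12,0.38],[0,0,0,-0.011,0.38],[0,0,0,0,0.38],[0,0,0,0,0.38]]'
python3 - <<'E'
from h import *
P=r.camera_params('wrist'); a=snap('wrist','w17'); s=r.read_state(); print(s['position'])
cass(a,'wrist',z=.036,P=P,box=(.43,.65,-.29,-.0),k=2000); net('drawer_handle','wrist')
b=snap('top','top17'); cass(b,'top',z=.036,box=(.47,.65,-.28,-.01)); knob(b,[.4656,.0523]); knob(b,[.5,-.356])
E
```

```text
t: 43.48
position: [0.5577, -0.2151, 0.3491]
ee_rot: [0.677, 0.736, -0.0, 0.0]
wrist_force: [0.4, 0.7, -1.1]
grip_width: 0.72
t: 44.48
position: [0.5476, -0.1474, 0.3476]
ee_rot: [0.994, 0.105, 0.0, -0.001]
wrist_force: [-0.1, 0.0, 0.4]
grip_width: 0.377
t: 44.82
position: [0.5476, -0.1486, 0.3471]
ee_rot: [0.999, 0.044, 0.0, -0.0]
wrist_force: [0.1, -0.2, 0.8]
grip_width: 0.382
[ 0.54761079 -0.14867824  0.34705861]
cass xy [ 0.5533 -0.0682] size [69.7 47.6] yaw 0.086
cass xy [ 0.5598 -0.144 ] size [69.7 49.7] yaw 0.085
cass xy [ 0.5661 -0.2197] size [68.5 55. ] yaw 0.087
drawer_handle wrist [ 0.4554 -0.1569  0.0475] 0.98 {}
cass xy [ 0.5528 -0.0675] size [70.6 48.5] yaw 0.084
knob [0.4663 0.0529] [ 15.5   15.25 712.75]
knob [ 0.5007 -0.3554] [ 18.   16.5 915.5]
```

View pics/w17.png

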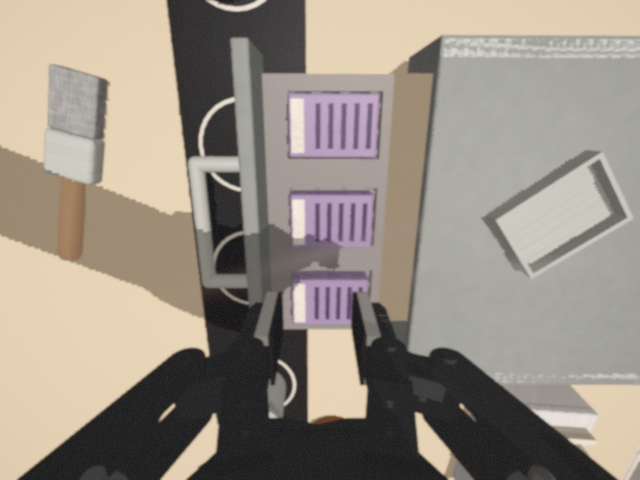

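```bash
python3 -m crank '[[-0.02,-0.001,0,0,0.38],[-0.03,-0.002,0,0,0.38],[-0.03,-0.002,-0.02,0,0.38],[-0.014,-0.001,-0.03,0,0.38],[0,0,-0.03,0,0.38],[0,0,-0.03,0,0.38],[0,0,-0.02,0,0.38],[0,0,-0.01,0,0.38],[0,0,-0.003,0,0.38],[0,0,0,0,0.38]]'
python3 -m crank '[[0,0,0,0,0.3],[0,0,0,0,0.1],[0,0,0,0,0.05],[0,0,0,0,0.05],[0,0,0,0,0.05]]' 40
python3 -m crank '[[0.005,0.0004,0,0,0.05],[0.01,0.0008,0,0,0.05],[0.011,0.001,0,0,0.05],[0.011,0.001,0,0,0.05],[0.011,0.001,0,0,0.05],[0.011,0.001,0,0,0.05],[0.011,0.001,0,0,0.05],[0.011,0.001,0,0,0.05],[0.011,0.001,0,0,0.05],[0.011,0.001,0,0,0.05],[0.008,0.0005,0,0,0.05],[0.005,0.0003,0,0,0.05]]'
python3 -m crank '[[0.002,0.0002,0,0,0.05],[0,0,0,0,0.05]]'
```

```text
t: 45.8
position: [0.4538, -0.1548, 0.2037]
ee_rot: [0.999, 0.042, -0.0, -0.0]
wrist_force: [-0.0, -0.0, -0.0]
grip_width: 0.377
t: 46.22
position: [0.4543, -0.1547, 0.2049]
ee_rot: [0.999, 0.042, 0.001, 0.0]
wrist_force: [-2.1, 0.0, 7.5]
grip_width: 0.12
t: 47.22
position: [0.5708, -0.1449, 0.2049]
ee_rot: [0.999, 0.042, 0.001, 0.0]
wrist_force: [-2.9, -1.5, 6.5]
grip_width: 0.112
t: 47.38
position: [0.5725, -0.1447, 0.205]
ee_rot: [0.999, 0.042, 0.001, 0.0]
wrist_force: [-0.7, -0.8, 5.4]
grip_width: 0.122
```

```bash
python3 -m crank '[[0.002,0.0002,0,0,0.05],[0,0,0,0,0.05]]'
python3 -m crank '[[0.002,0.0002,0,0,0.05],[0,0,0,0,0.05]]'
```

```text
t: 47.55
position: [0.5731, -0.1449, 0.2049]
ee_rot: [0.999, 0.042, -0.001, -0.0]
wrist_force: [-5.4, -1.0, 10.7]
grip_width: 0.118
t: 47.72
position: [0.5736, -0.145, 0.2049]
ee_rot: [0.999, 0.042, -0.002, -0.001]
wrist_force: [-11.2, 0.2, 17.0]
grip_width: 0.122
```

```bash
python3 -m crank '[[-0.002,-0.0002,0,0,0.05],[0,0,0,0,0.2],[0,0,0,0,0.38],[0,0,0,0,0.38],[0,0,0.02,0,0.38],[0,0,0.03,0,0.38],[0,0,0.03,0,0.38],[0,0,0.025,0,0.38],[0,0,0,0,0.38]]'
python3 -m crank '[[-0.008,0.014,0,0.12,1],[-0.009,0.017,0,0.12,1],[-0.009,0.017,0,0.12,1],[-0.009,0.017,0,0.12,1],[-0.009,0.017,0,0.12,1],[-0.009,0.017,0,0.12,1],[-0.009,0.017,0,0.12,1],[-0.009,0.017,0,0.12,1],[-0.009,0.017,0,0.12,1],[-0.009,0.017,0,0.12,1],[-0.009,0.017,0,0.12,1],[-0.007,0.014,0,0.12,1]]'
python3 -m crank '[[0,0,0,0.12,1],[0,0,0,0.011,1],[0,0,0,0,1],[0,0,0,0,1]]'
python3 - <<'E'
from h import *
P=r.camera_params('wrist'); a=snap('wrist','w18'); s=r.read_state(); print(s['position'],2*np.arctan2(s['ee_rot'][1],s['ee_rot'][0])); net('pot_a_mid','wrist')
b=snap('top','top18'); net('drawer_handle','top'); knob(b,[.4656,.0523]); knob(b,[.5,-.356])
E
```

```text
t: 48.47
position: [0.5754, -0.1449, 0.3135]
ee_rot: [0.999, 0.042, 0.004, 0.001]
wrist_force: [0.7, -1.0, 0.2]
grip_width: 0.379
t: 49.47
position: [0.4678, 0.0553, 0.3083]
ee_rot: [0.721, 0.693, -0.0, -0.0]
wrist_force: [0.2, -0.3, 0.4]
grip_width: 0.997
t: 49.8
position: [0.4689, 0.0534, 0.3086]
ee_rot: [0.678, 0.735, -0.0, 0.0]
wrist_force: [-0.1, 0.4, -0.2]
grip_width: 0.999
[0.46886293 0.05331106 0.30857141] 1.6514889900498888
pot_a_mid wrist [0.467  0.0533 0.0319] 0.55 {}
drawer_handle top [ 0.5736 -0.1448  0.0471] 0.82 {}
drawer_handle top [ 0.501  -0.3596  0.0021] 0.28 {}
knob [ 0.5007 -0.3554] [ 17.75  16.5  894.  ]
```

Drawer shut. Slide the left pot to the inner left ring: (+0.012, −0.145).

```bash
python3 -m crank '[[-0.002,0,-0.02,0,1],[0,0,-0.02,0,1],[0,0,-0.02,0,1],[0,0,-0.02,0,1],[0,0,-0.02,0,1],[0,0,-0.012,0,1],[0,0,-0.002,0,1],[0,0,0,0,1]]' 
python3 -m crank '[[0,0,0,0,0.6],[0,0,0,0,0.55],[0,0,0,0,0.5],[0,0,0,0,0.5],[0,0,0,0,0.5],[0,0,0,0,0.5]]' 25
python3 -m crank '[[0.001,-0.008,0,0,0.5],[0.001,-0.012,0,0,0.5],[0.001,-0.013,0,0,0.5],[0.001,-0.014,0,0,0.5],[0.001,-0.014,0,0,0.5],[0.001,-0.014,0,0,0.5],[0.001,-0.014,0,0,0.5],[0.001,-0.014,0,0,0.5],[0.001,-0.014,0,0,0.5],[0.001,-0.013,0,0,0.5],[0.001,-0.01,0,0,0.5],[0,-0.006,0,0,0.5]]'
python3 -m crank '[[0,0,0,0,0.5],[0,0,0,0,0.5]]'
```

```text
t: 50.67
position: [0.4665, 0.0536, 0.1942]
ee_rot: [0.677, 0.736, -0.001, -0.0]
wrist_force: [0.0, -0.8, 0.5]
grip_width: 0.997
t: 51.17
position: [0.4671, 0.0538, 0.1957]
ee_rot: [0.677, 0.736, 0.001, 0.0]
wrist_force: [-0.7, -0.7, 7.0]
grip_width: 0.648
t: 52.17
position: [0.4785, -0.0919, 0.1957]
ee_rot: [0.677, 0.736, 0.001, 0.0]
wrist_force: [1.2, 7.5, 8.4]
grip_width: 0.648
t: 52.33
position: [0.4784, -0.0927, 0.1957]
ee_rot: [0.677, 0.736, 0.001, 0.001]
wrist_force: [0.9, -1.5, 6.6]
grip_width: 0.65
```

```bash
python3 -m crank '[[0,0,0,0,0.7],[0,0,0,0,0.85],[0,0,0,0,1],[0,0,0,0,1],[0,0,0.02,0,1],[0,0,0.03,0,1],[0,0,0.03,0,1],[0,0,0.03,0,1],[0,0,0.005,0,1]]' 
python3 -m crank '[[0.002,-0.02,0,0,1],[0.002,-0.03,0,0,1],[0.003,-0.03,0,0,1],[0.003,-0.03,0,0,1],[0.003,-0.03,0,0,1],[0.003,-0.03,0,0,1],[0.003,-0.03,0,0,1],[0.002,-0.03,0,0,1],[0.001,-0.023,0,0,1],[0,-0.01,0,0,1],[0,0,0,0,1],[0,0,0,0,1]]'
python3 - <<'E'
from h import *
P=r.camera_params('wrist'); a=snap('wrist','w19'); s=r.read_state(); print(s['position']); net('pot_b_mid','wrist')
b=snap('top','top19'); net('drawer_handle','top'); knob(b,[.478,-.092]); knob(b,[.5,-.356])
E
```

```text
t: 53.08
position: [0.479, -0.0925, 0.3139]
ee_rot: [0.677, 0.736, 0.002, 0.003]
wrist_force: [-0.2, -0.4, 0.8]
grip_width: 1.001
t: 54.08
position: [0.4995, -0.3544, 0.309]
ee_rot: [0.677, 0.736, 0.0, -0.001]
wrist_force: [0.7, 0.5, -0.4]
grip_width: 1.001
[ 0.49986529 -0.35345036  0.30908779]
pot_b_mid wrist [ 0.502  -0.358   0.0312] 0.8 {}
drawer_handle top [ 0.5723 -0.1429  0.048 ] 0.56 {}
knob [ 0.4775 -0.0916] [ 14.   15.5 699. ]
```

```bash
python3 -m crank '[[0.001,-0.0015,-0.02,0,1],[0,0,-0.02,0,1],[0,0,-0.02,0,1],[0,0,-0.02,0,1],[0,0,-0.02,0,1],[0,0,-0.012,0,1],[0,0,-0.002,0,1],[0,0,0,0,1]]' 
python3 -m crank '[[0,0,0,0,0.6],[0,0,0,0,0.55],[0,0,0,0,0.5],[0,0,0,0,0.5],[0,0,0,0,0.5],[0,0,0,0,0.5]]' 25
python3 -m crank '[[-0.001,0.008,0,0,0.5],[-0.001,0.012,0,0,0.5],[-0.001,0.013,0,0,0.5],[-0.001,0.014,0,0,0.5],[-0.001,0.014,0,0,0.5],[-0.001,0.014,0,0,0.5],[-0.001,0.014,0,0,0.5],[-0.001,0.014,0,0,0.5],[-0.001,0.014,0,0,0.5],[-0.001,0.013,0,0,0.5],[-0.001,0.009,0,0,0.5],[-0.001,0.005,0,0,0.5]]'
python3 -m crank '[[0,0,0,0,0.5],[0,0,0,0,0.5]]'
```

```text
t: 54.95
position: [0.5007, -0.356, 0.1953]
ee_rot: [0.676, 0.737, -0.0, -0.001]
wrist_force: [-0.5, -0.3, 0.4]
grip_width: 1.0
t: 55.45
position: [0.5013, -0.3576, 0.1974]
ee_rot: [0.677, 0.736, 0.0, 0.002]
wrist_force: [0.3, -1.6, 6.1]
grip_width: 0.649
t: 56.45
position: [0.4898, -0.2135, 0.1974]
ee_rot: [0.677, 0.736, 0.0, 0.003]
wrist_force: [0.4, -5.7, 4.8]
grip_width: 0.65
t: 56.62
position: [0.4898, -0.2131, 0.1974]
ee_rot: [0.677, 0.736, 0.001, 0.002]
wrist_force: [2.0, -1.7, 8.3]
grip_width: 0.649
```

Nudge slightly, release, lift and retreat to the side; then check everything.

```bash
python3 -m crank '[[-0.0015,0.001,0,0,0.5],[0,0,0,0,0.5],[0,0,0,0,0.7],[0,0,0,0,0.85],[0,0,0,0,1],[0,0,0,0,1],[0,0,0.02,0,1],[0,0,0.03,0,1],[0,0,0.03,0,1],[0,0,0.03,0,1],[0,0,0.03,0,1]]' 
python3 -m crank '[[0.004,0.025,0.01,0,1],[0.004,0.036,0.01,0,1],[0.004,0.037,0.01,0,1],[0.004,0.037,0.01,0,1],[0.004,0.037,0,0,1],[0.004,0.037,0,0,1],[0.004,0.037,0,0,1],[0.004,0.037,0,0,1],[0.004,0.037,0,0,1],[0.004,0.037,0,0,1],[0.004,0.037,0,0,1],[0,0.03,0,0,1]]'
python3 -m crank '[[0,0.02,0,0,1],[0,0,0,0,1],[0,0,0,0,1],[0,0,0,0,1]]'
python3 - <<'E'
from h import *
b=snap('top','top20'); net('drawer_handle','top'); knob(b,[.478,-.092]); knob(b,[.488,-.212]); print(r.read_state()['t'])
for l in ['jar_mid','flask_mid','clipbox_mid','mould_mid']: net(l,'top',n=1)
cv2.imwrite('pics/z20.png',cv2.resize(b[60:340,90:540],None,fx=1.7,fy=1.7,interpolation=cv2.INTER_CUBIC)[:,:,::-1])
E
```

```text
t: 57.53
position: [0.4866, -0.2114, 0.3367]
ee_rot: [0.677, 0.736, -0.0, -0.001]
wrist_force: [0.6, -0.8, 0.5]
grip_width: 1.0
t: 58.53
position: [0.5308, 0.2154, 0.3753]
ee_rot: [0.676, 0.737, -0.0, -0.0]
wrist_force: [0.6, -0.2, 0.2]
grip_width: 0.998
t: 58.87
position: [0.531, 0.2313, 0.3753]
ee_rot: [0.677, 0.736, -0.001, 0.0]
wrist_force: [0.7, -0.5, 0.2]
grip_width: 1.003
drawer_handle top [0.7084 0.1168 0.0742] 0.68 {}
drawer_handle top [ 0.5716 -0.1501  0.0495] 0.62 {}
drawer_handle top [ 0.4852 -0.2087  0.0029] 0.34 {}
knob [ 0.4775 -0.0916] [ 14.    15.5  690.75]
knob [ 0.4889 -0.2104] [ 16.    15.75 792.  ]
58.9667
jar_mid top [ 0.5901 -0.4237  0.0524] 0.58 {}
flask_mid top [0.7084 0.1161 0.072 ] 0.65 {}
clipbox_mid top [0.3574 0.2993 0.0225] 0.8 {}
mould_mid top [ 0.7095 -0.1175  0.0835] 0.6 {}
```

View pics/z20.png

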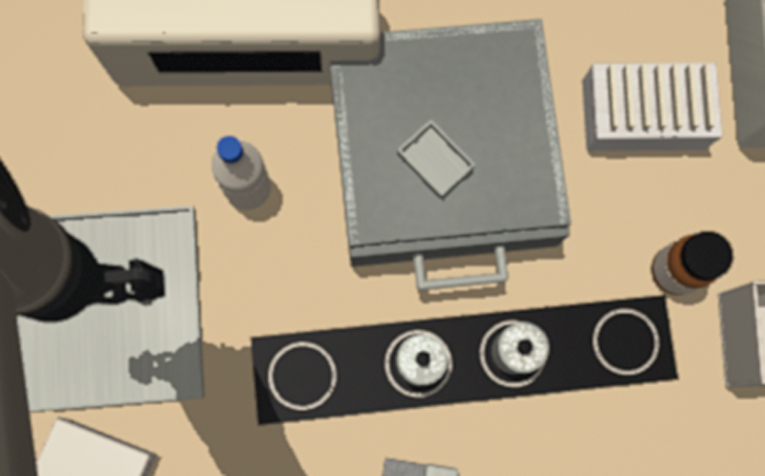

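```bash
python3 -c "
from rig import r; print(r.sign_off())"
```

```text
the job is handed in; nothing more can be done
None
```

The job is handed in at about 59 s of the 210 s. All three cassettes are in their own pockets, the drawer is shut, and both pots are back in the inner rings.

**Sequence:**
- I slid the pots into the outer rings and pulled the drawer to its stop.
- I seated the cassettes one at a time. None met noticeable force on the way in.
- I pushed the drawer shut until it resisted, then slid the pots back.

**Pot knocked:** The right pot was knocked about 4 cm out of its outer ring while I was filing. I gripped it and slid it back before filing the third cassette. I saw no grip slackening; the grip width stayed steady during every carry.

**Last checks:**
- **Pots:** the top camera puts their knobs within about 1 mm and 2 mm of the inner ring centres.
- **Cassettes:** just before closing, the picture showed all three square in their pockets. The measured angles were within 0.01 rad of the cabinet's.
- **Drawer:** it stopped at 0.121 m of travel, against the 0.12 m given.
- **Bystanders:** the jar, bottle, clip box and mould read within about 3 mm of where they started.

**Disagreements:**
- In the final top picture the network's best guess for the drawer handle landed on the bottle. Its second guess matched the shut handle.
- For the third cassette, measured partly behind the gripper, the last wrist picture gave a width of 55 mm and a position about 4 mm off. The fingers hid part of it, so I relied on the contact-free seating and the picture.

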